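# Set up the paint shaker's cradle for the next batch

## Task

Set up the paint shaker's cradle for the next batch of tins. First lift the sprung hold-down arm until it stays open by itself, take out the spacer board it was holding and lay it flat in the grey tray; then unlock the sliding end stop, move it in line with the steel marker tab and lock it again. Finally stand every squat paint tin from the counter upright on the cradle's deck, between the end plate and the stop, and leave the hold-down arm open, the stop at the mark and locked, and the other things on the counter where they are.

Things in the scene. Friction and masses are not known exactly. Their poses are not given: they have to be found in the camera images.
- cradle: The shaker's tin cradle, a steel deck fixed on the counter. Origin on the counter under its middle; its y along its length (440), x across (away from the robot). Deck top z = 12, x = -65 to 90. Fixed end plate at its -y end: inner face y = -214, top z = 74. Front rail: x = -85 to -65, top z = 34. The bay, between end plate and stop plate, has its centre line at x = 0.
- clamp (a joint): Angle of the sprung hold-down arm: about 0 down on the board, grows as its free end is lifted, up to a rest at 1.8 (leaning back past upright, away from the robot). Over-centre spring: below about 1.05 it pulls the arm down (about 5 N at the grip when shut), beyond that it throws it open and holds it; let go earlier, it snaps shut.
- clamp_grip (a point): Centre of the black rubber grip at the arm's free end: a short cylinder lying along the cradle's y, 28 diameter and 24 long (flat ends 24 apart, to be pinched from above along the cradle's y); the grip turns freely between the fingers. The arm behind it is a bar 16 wide. The grip overhangs the front rail, about 63 above the counter when shut.
- clamp_hinge (a point): The arm's hinge axis, along the cradle's y, at cradle (80, -165, 55); the grip's centre is 155 from it.
- board_mid (a point): The spacer board, held down on the bay's deck under the arm: plywood 90 (x) by 150 (y) by 12 thick, with an upright wooden grip rib in its middle, 22 (x) by 50 (y), its top 52 over the board's underside. This point: on the middle axis, 26 above the underside; its axes along those sides, z up.
- tray_in (a point): Centre of the inner floor (5 above the counter) of the flat grey tray on the right of the counter, fixed; inside 150 (its x) by 210 (its y), walls 5 thick, 30 high.
- stop (a joint): Travel of the sliding end stop along the rail in m: 0 nearest the fixed end plate, 0.18 farthest from it; moves to the cradle's +y. Slides with about 2 N when the lever is unlocked, held by the lock against some 20 N.
- stop_plate (a point): Middle of the top edge of the stop plate, half-way through its thickness: an upright plate across the deck, 8 thick (along the cradle's y), from cradle x = -95 to 60, its top 86 above the counter; axes as the cradle's. It can be pinched from above across its thickness.
- lever (a joint): The stop's lock lever: 0 locked (leaning 0.3 rad back, away from the robot), 0.8 fully unlocked (leaning 0.5 rad towards the robot). It swings across the cradle, stays where it is left; the lock bites below about 0.3. Moving it takes up to about 12 N at the ball.
- lever_tip (a point): Centre of the black ball (26 diameter) at the lever's tip, 75 from its hinge; the stem is 12 thick.
- lever_hinge (a point): The lever's hinge axis (along the cradle's y), on the carriage over the rail, 45 to the cradle's +y of the stop plate's middle, 62 above the counter.
- marker_tab (a point): Middle of the top edge of the mark: a thin upright steel tab, 8 wide along the cradle's y, 44 high, standing just in front of the rail. The stop is at the mark when the plate's front end stands in line with the tab. Axes as the cradle's.
- tin1_mid (a point): A squat paint tin with a paper label, 60 diameter, 70 high, closed, standing on the counter; this point is its centre, 35 above its underside. May be absent.
- tin2_mid (a point): A squat paint tin with a paper label, 60 diameter, 70 high, closed, standing on the counter; this point is its centre, 35 above its underside. May be absent.
- tin3_mid (a point): A squat paint tin with a paper label, 60 diameter, 70 high, closed, standing on the counter; this point is its centre, 35 above its underside. May be absent.
- tin4_mid (a point): A squat paint tin with a paper label, 60 diameter, 70 high, closed, standing on the counter; this point is its centre, 35 above its underside. May be absent.
- spray_a: Bystander: an upright spray can, 52 diameter, 170 tall; origin under its centre.
- spray_b: Bystander: a second spray can, the same.
- tape: Bystander: a roll of tape lying flat among the tins, 60 diameter, 25 high; origin under its centre.
- opener: Bystander: a screwdriver, about 200 long, lying on the counter beyond the cradle's left end.
- scraper: Bystander: a spatula lying on the counter, right.
- disc: Bystander: a steel grinding disc lying flat, 110 diameter, 12 thick, right.

How it is judged:
On the way, in this order (a step that is already met when the one before it is completed fails the run):
1. the hold-down arm stands open by itself (value of joint clamp above 1.4 rad and contact force between the fingers and clamp below 0.5 N), for 0.3 s.
2. the spacer board lies flat in the grey tray (x of board_mid in the frame of tray_in between -0.05 and 0.05 m and y of board_mid in the frame of tray_in between -0.05 and 0.05 m and z of board_mid in the frame of tray_in below 0.034 m and angle between board_mid's own z axis and vertical below 0.12 rad), for 0.2 s.
3. the stop's lever is unlocked (value of joint lever above 0.6 rad), for 0.1 s.
4. the unlocked stop stands at the mark (value of joint lever above 0.45 rad and y of stop_plate in the frame of marker_tab between -0.008 and 0.008 m), for 0.2 s.
5. the stop is locked at the mark (value of joint lever below 0.15 rad and y of stop_plate in the frame of marker_tab between -0.008 and 0.008 m), for 0.2 s.
At the end, for the whole second after the job is handed in: Arm open (over 1.4 rad); board flat on the tray's floor, within 50 mm of its middle; stop plate within 8 mm of the marker tab, lever under 0.15 rad; every tin present upright (0.12 rad) on the deck, within 45 mm of the centre line, between end plate and stop; all at rest (all of step 2 and all of step 5 and value of joint clamp above 1.4 rad and x of tin1_mid in the frame of cradle between -0.045 and 0.045 m and y of each of tin1_mid, tin2_mid, tin3_mid, tin4_mid in the frame of cradle above -0.188 m and y of each of tin1_mid, tin2_mid, tin3_mid, tin4_mid in the frame of stop_plate below -0.03 m and z of tin1_mid in the frame of cradle between 0.04 and 0.056 m and angle between each of tin1_mid, tin2_mid, tin3_mid, tin4_mid's own z axis and vertical below 0.12 rad and linear speed of each of tin1, tin2, tin3, tin4, board below 0.02 m/s and x of tin2_mid in the frame of cradle between -0.045 and 0.045 m and z of tin2_mid in the frame of cradle between 0.04 and 0.056 m and x of tin3_mid in the frame of cradle between -0.045 and 0.045 m and z of tin3_mid in the frame of cradle between 0.04 and 0.056 m and x of tin4_mid in the frame of cradle between -0.045 and 0.045 m and z of tin4_mid in the frame of cradle between 0.04 and 0.056 m); the robot touches nothing.
It fails at once if another thing on the counter is disturbed (moved more than 50 mm) (distance of any of spray_a, spray_b, tape, opener, scraper, disc from where it was at the start of the episode above 0.05 m).
It fails at once if a spray can is knocked over (angle between any of spray_a, spray_b's own z axis and vertical above 0.5 rad).
Of tin1, tin2, tin3, tin4 only 2 to 4 are there at a start; the rules pass over those that are not, and their reading is None.
At some moment in a run one of tin1, tin2, tin3, tin4 may be knocked a few centimetres aside while the robot is not near it.
Once in a run the grip may slacken for a moment while it holds something.
It also fails if it takes over 210 s, if anything falls off the work surface, if the arm or the gripper's body presses on something with over 40 N, if the wrist force passes 120 N, or if a joint passes its speed limit or range.

## Robot

A 6-joint arm with a two-finger parallel gripper is mounted at the origin on the work surface. World frame = base frame: x ahead of the robot, y to its left, z up, the work surface at z = 0. Lengths are in m, angles in rad, forces in N, time in s.
With the tool pointing down it reaches from about 0.25 to 0.725 m from the base axis. Payload 4 kg.
Tool frame: the origin (TCP) lies midway between the tips of the shut fingers; the grasp point (between the pads) lies 19 mm behind it; z points along the fingers, x is the direction in which the jaws open and shut, and the axes are right-handed (so a half turn about z gives the same grasp; the last joint's range is limited). The gripper opens to 85 mm and grips with 20 to 120 N. Pads are 22 mm wide; open, the fingers measure 114 mm over their backs; the gripper's body (76 mm by 85 mm) begins 54 mm behind the grasp point. The pads swing forward as they close: fully open they stand 13 mm farther back than shut.
Start: joints at [1.326, 0.241, 0.005, 1.335, 0, 1.571], TCP at [0.121, 0.485, 0.231] pointing down, gripper open.
Joint ranges: [-2.72, 2.72], [-1.05, 1.87], [-1.09, 1.28], [-1.99, 2.15], [-1.42, 1.44], [-3.14, 3.14]. Speed limits (rad/s): [2.79, 2.79, 3.14, 3.14, 3.14, 3.14].

## Interface

Orientations are given as a 3x3 rotation matrix whose columns are the frame's x, y, z axes.
In Python, from rig import ctrl, read_camera, ticket gives the robot as it stands. The module is installed in compiled form; this text tells all that it offers.
- The arm moves only by the tool step_arm, never from a script. Its arguments are lists of equal length, an entry for each row: "claw": the opening, from 0 (shut) to 1 (fully open); "slide": the shift along the tool's x, y, z in mm, a list of three; "angular": the turn, a rotation vector about the tool's x, y, z in degrees, a list of three. A call has 1 to 8 rows; each row shifts and turns the commanded pose from where the row before left it, along the tool's axes as they then stand; what a row does not reach is not made up. A row lasts 1/12 s, in which the tool goes at most 41.7 mm and 7.16 degrees, less where a joint would pass 70% of its speed; a pose out of reach is approached as far as the arm can. A call is refused whole if a number of a shift passes 41.7 or a number of a turn 7.16, either way. A call with a gripper value outside its range is refused whole. The fingers move at their own pace and stop on an object; "squeeze" is the grip in N (left out, the last holds). Time passes only in rows, so rows that do not move let the fingers close. It gives the time, the measured TCP pose, the force and the opening at its end, in the units of the state.
- ctrl.sense(): the state, without advancing time (a new reading comes with each control period).
- read_camera(name): name is "scene" or "top"; returns a dict with "img" (400x640x3 uint8, red, green, blue), "camera_matrix" (3x3 intrinsics, pixels), "extrinsics" (4x4, takes a point from world to camera coordinates). Camera axes: x right, y down, z forward; pixel columns grow to the right and rows downward; lengths in m; the calibration is good to about 2 mm. A picture is of the moment at which its call begins. There is no depth.
- ticket.sign_off(): hands the job in, once; it reports no verdict.
The state is a dict: "time": time; "joint_pos": joint angles; "joint_velocities": joint speeds; "tau": joint torques, N m; "tool_pos": TCP position; "orientation": TCP orientation; "ft_force": force on the tool from outside, world axes, zero at the start; "ft_torque": the same for the moment, N m; "finger_gap": finger opening in m.
Only numpy, scipy, OpenCV 4.12 (cv2) and the standard library are available. Lean on these libraries where they do the work, as an engineer would, in place of code of your own. Each camera call takes 0.05 s, during which the arm holds its last target. There are 200 camera calls.

## Working session

There is one attempt and no reset: what is moved stays moved. The work goes in short steps, Python scripts to look and compute and a tool call to move; the robot and the scene stay as the last step left them, time stands still between calls to the robot, and variables do not carry over. Pictures are saved under pics/ and viewed, about 12 in all and at most 16, crops included, and the job is handed in when it is done.

Besides the shell and the picture viewer there is one more tool, called after "Call:" as name(argument=value, ...) on one line, values as JSON. step_arm: Moves the arm, as the interface text tells. Its arguments: {"type":"object","properties":{"claw":{"type":"array","items":{"type":"number"}},"slide":{"type":"array","items":{"type":"array","items":{"type":"number"}}},"angular":{"type":"array","items":{"type":"array","items":{"type":"number"}}},"squeeze":{"type":"number"}},"required":["claw","slide","angular"]}

```bash
mkdir -p pics
cat > h.py <<'E'
import numpy as np, cv2
from rig import ctrl, read_camera, ticket
def snap(name,tag):
    d=read_camera(name); cv2.imwrite(f'pics/{tag}.png',d['img'][:,:,::-1]); np.savez(f'pics/{tag}.npz',**d); return d
def load(tag): return dict(np.load(f'pics/{tag}.npz'))
def ray(d,u,v):
    E=d['extrinsics'];R=E[:3,:3];t=E[:3,3]
    r=R.T@np.linalg.inv(d['camera_matrix'])@np.array([u,v,1.]); return -R.T@t,r/np.linalg.norm(r)
def onz(d,u,v,z):
    o,r=ray(d,u,v); return o+r*(z-o[2])/r[2]
def proj(d,p):
    q=d['camera_matrix']@(d['extrinsics']@np.append(p,1))[:3]; return q[:2]/q[2]
def tri(a,ua,b,ub):
    o1,r1=ray(a,*ua);o2,r2=ray(b,*ub)
    s=np.linalg.lstsq(np.c_[r1,-r2],o2-o1,rcond=None)[0]
    p,q=o1+s[0]*r1,o2+s[1]*r2; return (p+q)/2,np.linalg.norm(p-q)
E
python3 - <<'E'
from h import *
for n in ('top','scene'):
    d=snap(n,n+'0'); print(n,-d['extrinsics'][:3,:3].T@d['extrinsics'][:3,3],d['camera_matrix'][0,0])
    a=d['img'][:,:,::-1]; cv2.imwrite(f'pics/{n}0b.png',cv2.resize(a,(800,500),interpolation=cv2.INTER_CUBIC))
s=ctrl.sense();print(s['tool_pos'],s['orientation'],s['finger_gap'],s['time'])
E
```

```text
top [ 0.38929646 -0.02107714  1.32091677] 416.4500933151738
scene [1.1517226  0.70854352 0.91089805] 468.2528122985737
[0.12103509 0.48456326 0.23051521] [[ 2.42351764e-01  9.70188330e-01 -4.76348711e-04]
 [ 9.70186696e-01 -2.42352230e-01 -1.78110541e-03]
 [-1.84345185e-03 -3.04931453e-05 -9.99998300e-01]] 0.08532207881085488 0.1
```

View pics/top0b.png

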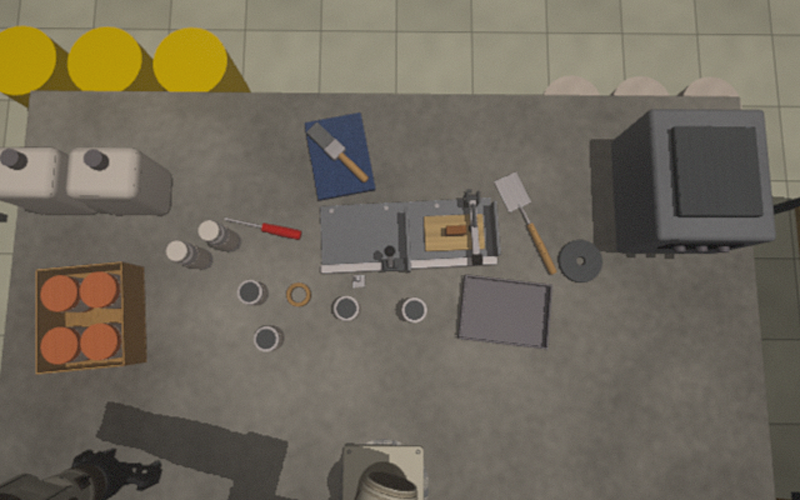

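View pics/scene0b.png

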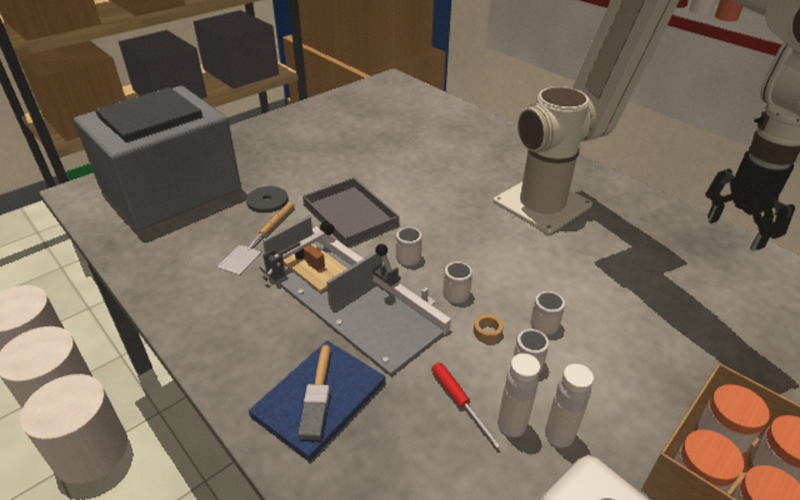

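Top view (800 px wide): cradle at (320–497, 200–272), arm along x≈473, lever ball (389,251), tab (359,282), tray (504,312). There are four tins at (252,291), (267,338), (346,308) and (413,310), with the tape at (298,294). I'll zoom in on both views.

Run:
```python
from h import *
for n,(x0,x1,y0,y1),k in (('top0',(250,450,150,285),4),('scene0',(200,370,165,305),4)):
    a=load(n)['img'][y0:y1,x0:x1,::-1]; cv2.imwrite(f'pics/{n}c.png',cv2.resize(a,None,fx=k,fy=k,interpolation=cv2.INTER_CUBIC))
```

```text
(no output)
```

View pics/top0c.png

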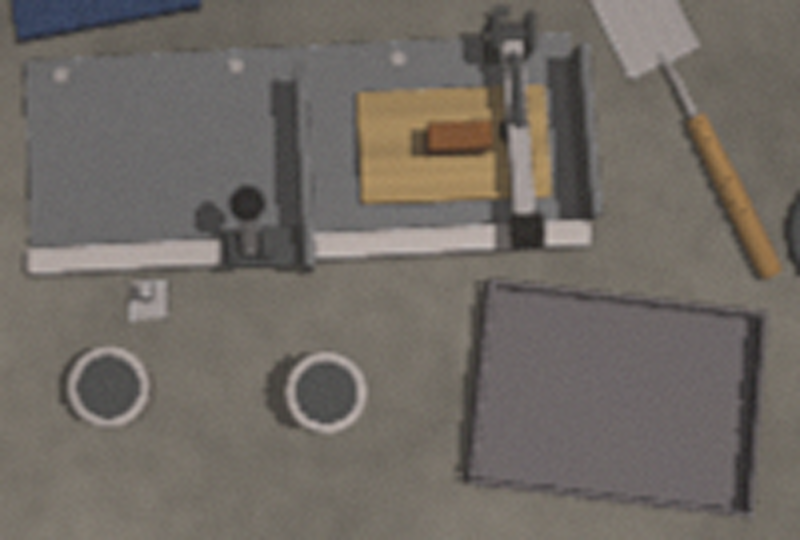

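View pics/scene0c.png

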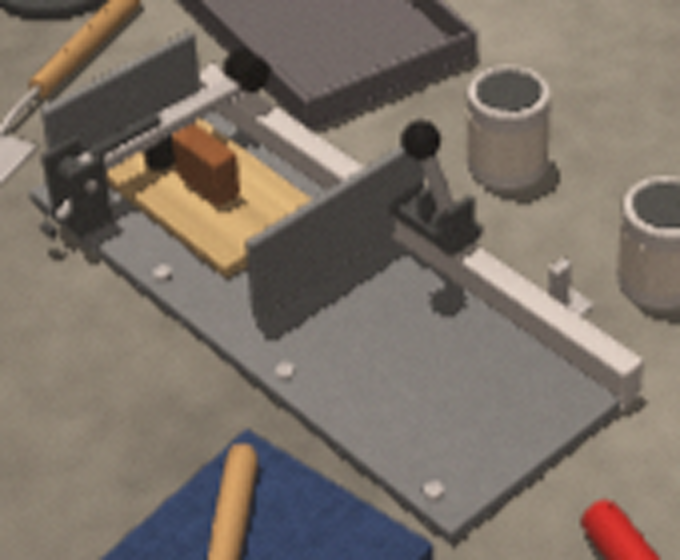

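Run:
```python
from h import *
np.set_printoptions(precision=4,suppress=True)
T,S=load('top0'),load('scene0')
t=lambda u,v:((u-1.5)/4+250,(v-1.5)/4+150)
s=lambda u,v:((u-1.5)/4+200,(v-1.5)/4+165)
C=[((-85,220),(27,272),34),((-85,-220),(592,244),34),((-65,220),(28,249),34),((-65,-220),(592,221),34),((90,220),(27,59),12)]
A=np.array([c[0] for c in C])/1e3; B=np.array([onz(T,*t(*c[1]),c[2]/1e3)[:2] for c in C])
def rigid(A,B):
    a,b=A.mean(0),B.mean(0); U,_,V=np.linalg.svd((A-a).T@(B-b)); R=(U@V).T
    return R,b-R@a
R,o=rigid(A,B); yaw=np.arctan2(R[1,0],R[0,0]); print('cradle',o,'yaw deg',np.degrees(yaw),'res mm',1e3*(A@R.T+o-B))
np.savez('cr.npz',R=R,o=o)
w=lambda x,y,z:np.append(R@[x,y]+o,z); inv=lambda p:np.append(R.T@(p[:2]-o),p[2])
print('deck backleft via scene',onz(S,*s(452,540),.012),w(.09,.22,.012))
for n,a,b in (('grip',(527,231),(247,70)),('ball',(247,203),(421,139)),('tab',(147,287),(560,262))):
    p,e=tri(T,t(*a),S,s(*b)); print(n,p,e,'cradle',inv(p))
print('tab mount',[inv(onz(T,*t(*c),0)) for c in ((130,280),(167,280),(130,320))])
for c in ((297,78),(303,268),(309,268)): print('plate top',inv(onz(T,*t(*c),.086)))
for c in ((248,243),(410,152)): print('plate scene',inv(onz(S,*s(*c),.086)))
b=np.array([onz(T,*t(*c),.024) for c in ((359,90),(360,202),(552,200),(549,87))]); print('board',b.mean(0),inv(b.mean(0)),[inv(x)[:2] for x in b])
ri=onz(T,*t(460,135),.052);print('rib top c',inv(ri),ri)
r=np.array([onz(T,*t(*c),.03)[:2] for c in ((487,282),(762,316),(744,512),(463,482))])
Rt,ot=rigid(np.array([(80,110),(80,-110),(-80,-110),(-80,110)])/1e3,r); print('tray',ot,np.degrees(np.arctan2(Rt[1,0],Rt[0,0])),np.array([np.linalg.norm(r[i]-r[i-1]) for i in range(4)]))
g=cv2.cvtColor(T['img'],cv2.COLOR_RGB2GRAY)
for u,v in ((252,291),(267,338),(346,308),(413,310)):
    u,v=int(u*.8),int(v*.8); q=g[v-16:v+16,u-16:u+16]; m=(cv2.GaussianBlur(q,(3,3),0)>140).astype(np.uint8)
    cs=max(cv2.findContours(m,0,2)[0],key=len); (x,y),rr=cv2.minEnclosingCircle(cs); p=onz(T,u-16+x,v-16+y,.07)
    print('tin',p,rr,'cradle',inv(p),q.max())
for n,c in (('tape',(298,294)),('sprA',(212,230)),('sprB',(178,253))): print(n,onz(T,c[0]*.8,c[1]*.8,.025 if n=='tape' else .17))
```

```text
cradle [ 0.6078 -0.0589] yaw deg 3.156127957449283 res mm [[-0.9205 -0.8302]
 [-1.2295 -1.3653]
 [ 1.131   0.5986]
 [ 0.6885  0.1153]
 [ 0.3305  1.4818]]
deck backleft via scene [0.6888 0.1734 0.012 ] [0.6855 0.1657 0.012 ]
grip [ 0.5426 -0.2268  0.0605] 0.0007011783677779576 cradle [-0.0743 -0.1641  0.0605]
ball [ 0.5529 -0.0135  0.1327] 0.0006616033188605119 cradle [-0.0523  0.0484  0.1327]
tab [0.4989 0.064  0.0442] 0.002431452110398781 cradle [-0.1019  0.1288  0.0442]
tab mount [array([-0.0909,  0.1438,  0.    ]), array([-0.0924,  0.1144,  0.    ]), array([-0.1227,  0.145 ,  0.    ])]
plate top [0.0479 0.0057 0.086 ]
plate top [-0.0964  0.0088  0.086 ]
plate top [-0.0967  0.0043  0.086 ]
plate scene [0.0615 0.0057 0.086 ]
plate scene [-0.0758  0.0123  0.086 ]
board [ 0.6159 -0.1772  0.024 ] [ 0.0016 -0.1185  0.024 ] [array([ 0.049 , -0.0451]), array([-0.0406, -0.0408]), array([-0.0464, -0.1919]), array([ 0.0442, -0.1962])]
rib top c [ 0.0041 -0.1192  0.052 ] [ 0.6184 -0.1777  0.052 ]
tray [ 0.4179 -0.2972] -6.622732771051826 [0.155  0.2151 0.1512 0.2159]
tin [0.4612 0.2954 0.07  ] 2.0000998973846436 cradle [-0.1268  0.3619  0.07  ] 165
tin [0.3272 0.2811 0.07  ] 5.02503776550293 cradle [-0.2614  0.355   0.07  ] 164
tin [0.4416 0.0752 0.07  ] 4.609872341156006 cradle [-0.1586  0.143   0.07  ] 169
tin [ 0.4198 -0.0747  0.07  ] 9.718499183654785 cradle [-0.1885 -0.0053  0.07  ] 177
tape [0.4575 0.2124 0.025 ]
sprA [0.5917 0.3828 0.17  ]
sprB [0.5393 0.4554 0.17  ]
```

Call:
step_arm(claw=[0.55,0.55,0.55,0.55,0.55,0.55,0.55,0.55], slide=[[0,0,0],[0,0,0],[0,0,0],[-36,19,0],[-36,19,0],[-36,19,0],[-36,19,0],[-36,19,0]], angular=[[0,0,-5.73],[0,0,-5.73],[0,0,-5.73],[0,0,0],[0,0,0],[0,0,0],[0,0,0],[0,0,0]], squeeze=60)

```text
time: 0.77
tool_pos: [0.2261, 0.3087, 0.2309]
orientation: [[-0.056, 0.998, -0.0], [0.998, 0.056, -0.001], [-0.001, -0.0, -1.0]]
ft_force: [1.4, 0.3, -0.2]
finger_gap: 0.0468
```

Call:
step_arm(claw=[0.55,0.55,0.55,0.55,0.55,0.55,0.55,0.55], slide=[[-36,19,0],[-36,19,0],[-36,19,0],[-36,19,0],[-36,19,0],[-36,19,0],[-36,19,0],[-36,19,0]], angular=[[0,0,0],[0,0,0],[0,0,0],[0,0,0],[0,0,0],[0,0,0],[0,0,0],[0,0,0]])

```text
time: 1.43
tool_pos: [0.3939, 0.0294, 0.2312]
orientation: [[-0.055, 0.998, -0.0], [0.998, 0.055, 0.0], [0.0, -0.0, -1.0]]
ft_force: [0.6, 1.1, 0.5]
finger_gap: 0.0472
```

```bash
cat >> h.py <<'E'
np.set_printoptions(precision=1,suppress=True)
c=np.load('cr.npz') if __import__('os').path.exists('cr.npz') else None
def inv(p): return 1e3*np.append(c['R'].T@(np.array(p)[:2]-c['o']),p[2])
def W(x,y,z): return np.append(c['R']@[x/1e3,y/1e3]+c['o'],z/1e3)
def st():
    s=ctrl.sense(); R=s['orientation']; cx=np.r_[c['R'][:,0],0]
    print('t',round(s['time'],2),'TCP cradle mm',inv(s['tool_pos']),'yaw err deg',np.round(np.degrees(np.arctan2(R[:2,1]@c['R'][:,1],R[:2,1]@c['R'][:,0])),2),'tilt',np.round(np.degrees(R[:2,2]),2),'F',s['ft_force'],'gap',round(1e3*s['finger_gap'],1),'J',np.round(s['joint_pos'],2)); return s
E
python3 -c "
from h import *
st()"
```

```text
t 1.43 TCP cradle mm [-208.7   99.9  231.2] yaw err deg -0.01 tilt [-0.  0.] F [0.6 1.1 0.5] gap 47.2 J [ 0.1  0.  -0.2  1.3  0.   0. ]
```

Call:
step_arm(claw=[0.55,0.55,0.55,0.55,0.55,0.55,0.55,0.55], slide=[[-37,19,0],[-37,19,0],[-37,19,0],[-37,19,0],[-37,19,0],[-37,19,0],[-37,19,0],[-6,1,0]], angular=[[0,0,0],[0,0,0],[0,0,0],[0,0,0],[0,0,0],[0,0,0],[0,0,0],[0,0,0]])

```text
time: 2.1
tool_pos: [0.5442, -0.2312, 0.2286]
orientation: [[-0.05, 0.999, -0.001], [0.999, 0.05, -0.001], [-0.001, -0.001, -1.0]]
ft_force: [-0.8, 0.5, -0.6]
finger_gap: 0.0471
```

Call:
step_arm(claw=[0.55,0.55,0.55,0.55,0.55], slide=[[0,0,35],[0,0,35],[0,0,35],[0,0,15],[0,0,0]], angular=[[0,0,0],[0,0,0],[0,0,0],[0,0,0],[0,0,0]])

```text
time: 2.52
tool_pos: [0.538, -0.2239, 0.1057]
orientation: [[-0.055, 0.998, -0.01], [0.998, 0.055, 0.004], [0.005, -0.01, -1.0]]
ft_force: [-0.6, 0.8, 0.4]
finger_gap: 0.0473
```

```bash
python3 -c "
from h import *
st(); d=snap('scene','s1'); a=d['img'][130:290,180:400,::-1]; cv2.imwrite('pics/s1c.png',cv2.resize(a,None,fx=3,fy=3))"
```

```text
t 2.52 TCP cradle mm [ -78.8 -160.9  105.7] yaw err deg 0.01 tilt [-0.6  0.2] F [-0.6  0.8  0.4] gap 47.3 J [-0.4  0.5  0.   1.1  0.  -0.5]
```

View pics/s1c.png

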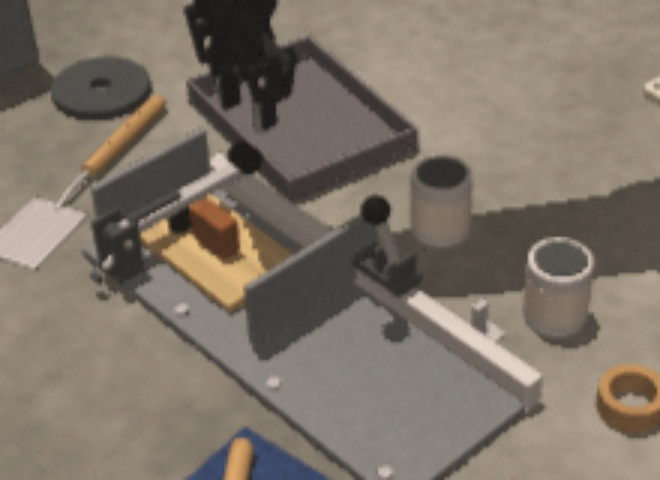

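The gripper hangs just above the black grip (crop 243,157), with the fingers straddling it along the cradle's y. I'll descend.

Call:
step_arm(claw=[0.55,0.55,0.55,0.55], slide=[[0,0,20],[0,0,0],[0,0,0],[0,0,0]], angular=[[0,0,0],[0,0,0],[0,0,0],[0,0,0]])

```text
time: 2.9
tool_pos: [0.543, -0.226, 0.0932]
orientation: [[-0.055, 0.998, 0.002], [0.998, 0.055, -0.001], [-0.001, 0.002, -1.0]]
ft_force: [0.0, -0.6, 0.4]
finger_gap: 0.047
```

```bash
python3 -c "
from h import *
st()"
```

```text
t 2.9 TCP cradle mm [ -73.8 -163.3   93.2] yaw err deg 0.02 tilt [ 0.1 -0.1] F [ 0.  -0.6  0.4] gap 47.0 J [-0.4  0.5  0.   1.1 -0.  -0.5]
```

Call:
step_arm(claw=[0.55,0.55,0.55,0.2,0.2,0.2,0.2,0.2], slide=[[0,0,24],[0,0,23],[0,0,0],[0,0,0],[0,0,0],[0,0,0],[0,0,0],[0,0,0]], angular=[[0,0,0],[0,0,0],[0,0,0],[0,0,0],[0,0,0],[0,0,0],[0,0,0],[0,0,0]])

```text
time: 3.57
tool_pos: [0.543, -0.2255, 0.0462]
orientation: [[-0.056, 0.998, 0.002], [0.998, 0.056, 0.0], [-0.0, 0.002, -1.0]]
ft_force: [-1.7, 3.2, 6.9]
finger_gap: 0.023
```

```bash
python3 -c "
from h import *
st()
a=np.linspace(0.05,1.75,18); p=np.c_[80-155*np.cos(a),55+155*np.sin(a)]; print(np.round(np.diff(p,axis=0),1).tolist())"
```

```text
t 3.57 TCP cradle mm [ -73.8 -162.7   46.2] yaw err deg 0.05 tilt [0.1 0. ] F [-1.7  3.2  6.9] gap 23.0 J [-0.4  0.6 -0.   1.   0.  -0.5]
[[1.5, 15.4], [3.1, 15.2], [4.6, 14.8], [6.0, 14.3], [7.4, 13.6], [8.7, 12.8], [10.0, 11.9], [11.1, 10.8], [12.1, 9.6], [13.0, 8.4], [13.8, 7.0], [14.4, 5.6], [14.9, 4.1], [15.3, 2.6], [15.5, 1.1], [15.5, -0.5], [15.4, -2.0]]
```

Call:
step_arm(claw=[0.15,0.15,0.15,0.15,0.15,0.15,0.15,0.15], slide=[[0,1.5,-15.4],[0,3.1,-15.2],[0,4.6,-14.8],[0,6,-14.3],[0,7.4,-13.6],[0,8.7,-12.8],[0,10,-11.9],[0,11.1,-10.8]], angular=[[0,0,0],[0,0,0],[0,0,0],[0,0,0],[0,0,0],[0,0,0],[0,0,0],[0,0,0]], squeeze=80)

```text
time: 4.23
tool_pos: [0.592, -0.2225, 0.151]
orientation: [[-0.055, 0.998, -0.008], [0.998, 0.055, 0.001], [0.001, -0.007, -1.0]]
ft_force: [-0.7, -0.1, -10.5]
finger_gap: 0.0226
```

Call:
step_arm(claw=[0.15,0.15,0.15,0.15,0.15,0.15,0.15,0.15], slide=[[0,12.1,-9.6],[0,13,-8.4],[0,13.8,-7],[0,14.4,-5.6],[0,14.9,-4.1],[0,15.3,-2.6],[0,15.5,-1.1],[0,0,0]], angular=[[0,0,0],[0,0,0],[0,0,0],[0,0,0],[0,0,0],[0,0,0],[0,0,0],[0,0,0]])

```text
time: 4.9
tool_pos: [0.6947, -0.2165, 0.1921]
orientation: [[-0.057, 0.998, 0.0], [0.998, 0.057, 0.0], [-0.0, 0.0, -1.0]]
ft_force: [-2.9, 2.7, 3.1]
finger_gap: 0.0225
```

```bash
python3 -c "
from h import *
st()"
```

```text
t 4.9 TCP cradle mm [  78.1 -162.1  192.1] yaw err deg 0.09 tilt [0. 0.] F [-2.9  2.7  3.1] gap 22.5 J [-0.3  0.8  0.7  1.5  0.  -0.4]
```

Call:
step_arm(claw=[0.55,0.55,0.55,0.55,0.55,0.55,0.55,0.55], slide=[[0,0,0],[0,0,0],[0,0,0],[0,0,0],[0,-15,-10],[0,-15,-20],[0,0,-20],[0,0,0]], angular=[[0,0,0],[0,0,0],[0,0,0],[0,0,0],[0,0,0],[0,0,0],[0,0,0],[0,0,0]])

```text
time: 5.57
tool_pos: [0.6639, -0.2202, 0.2473]
orientation: [[-0.054, 0.999, 0.008], [0.999, 0.054, -0.003], [-0.003, 0.008, -1.0]]
ft_force: [-0.1, -0.7, 1.8]
finger_gap: 0.047
```

```bash
python3 -c "
from h import *
st(); d=snap('scene','s2'); a=d['img'][60:290,140:400,::-1]; cv2.imwrite('pics/s2c.png',cv2.resize(a,None,fx=2.5,fy=2.5))"
```

```text
t 5.57 TCP cradle mm [  47.2 -164.1  247.3] yaw err deg -0.06 tilt [ 0.5 -0.2] F [-0.1 -0.7  1.8] gap 47.0 J [-0.3  0.7  0.7  1.6 -0.  -0.4]
```

View pics/s2c.png

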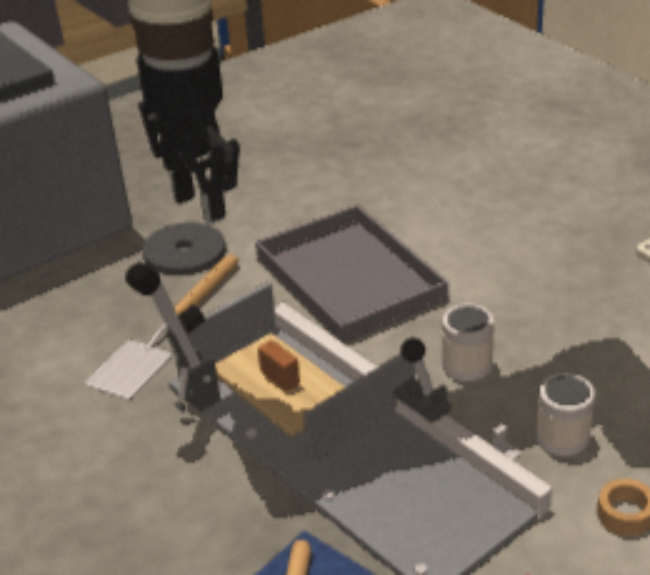

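The arm stands open, with its ball at crop (143,278). The board is free and its rib is at (278,365). Next I'll move over the rib.

Call:
step_arm(claw=[1,1,1,1,1,1,1,1], slide=[[22,-22,0],[22,-22,0],[0,0,35],[0,0,35],[0,0,35],[0,0,25],[0,0,0],[0,0,0]], angular=[[0,0,1.9],[0,0,0],[0,0,0],[0,0,0],[0,0,0],[0,0,0],[0,0,0],[0,0,0]])

```text
time: 6.28
tool_pos: [0.616, -0.1764, 0.1093]
orientation: [[-0.022, 1.0, -0.005], [1.0, 0.022, 0.001], [0.001, -0.005, -1.0]]
ft_force: [0.2, -0.5, 1.2]
finger_gap: 0.0856
```

```bash
python3 -c "
from h import *
st()"
```

```text
t 6.28 TCP cradle mm [   1.7 -117.7  109.3] yaw err deg -1.9 tilt [-0.3  0.1] F [ 0.2 -0.5  1.2] gap 85.6 J [-0.3  0.6  0.2  1.2 -0.  -0.3]
```

Call:
step_arm(claw=[1,1,1,1,0.3,0.3,0.3,0.3], slide=[[0,1,30],[0,0,30],[0,0,16],[0,0,0],[0,0,0],[0,0,0],[0,0,0],[0,0,0]], angular=[[0,0,0],[0,0,0],[0,0,0],[0,0,0],[0,0,0],[0,0,0],[0,0,0],[0,0,0]])

```text
time: 6.95
tool_pos: [0.6212, -0.1774, 0.0392]
orientation: [[-0.022, 1.0, 0.006], [1.0, 0.022, -0.002], [-0.002, 0.006, -1.0]]
ft_force: [2.0, -1.0, 2.0]
finger_gap: 0.0483
```

Call:
step_arm(claw=[0.3,0.3,0.3,0.3,0.3,0.3,0.3,0.3], slide=[[0,0,0],[0,0,-10],[0,0,-20],[0,0,-30],[0,0,-30],[0,0,0],[0,0,0],[0,0,0]], angular=[[0,0,0],[0,0,0],[0,0,0],[0,0,0],[0,0,0],[0,0,0],[0,0,0],[0,0,0]])

```text
time: 7.62
tool_pos: [0.6181, -0.1767, 0.1253]
orientation: [[-0.022, 1.0, -0.001], [1.0, 0.022, 0.0], [0.0, -0.001, -1.0]]
ft_force: [0.0, 1.7, -2.9]
finger_gap: 0.0482
```

```bash
python3 -c "
from h import *
st(); print(inv([.4179,-.2972,0]))"
```

```text
t 7.62 TCP cradle mm [   3.9 -118.2  125.3] yaw err deg -1.9 tilt [-0.  0.] F [ 0.   1.7 -2.9] gap 48.2 J [-0.3  0.6  0.2  1.2 -0.  -0.3]
[-202.7 -227.4    0. ]
```

Call:
step_arm(claw=[0.3,0.3,0.3,0.3,0.3,0.3,0.3,0.3], slide=[[-16.6,-29,0],[-16.6,-29,0],[-16.6,-29,0],[-16.6,-29,0],[-16.6,-29,0],[-16.6,-29,0],[-16.6,-29,0],[0,0,0]], angular=[[0,0,0],[0,0,0],[0,0,0],[0,0,0],[0,0,0],[0,0,0],[0,0,0],[0,0,3.95]])

```text
time: 8.28
tool_pos: [0.4113, -0.2985, 0.1233]
orientation: [[0.054, 0.999, -0.008], [0.999, -0.054, 0.002], [0.002, -0.008, -1.0]]
ft_force: [0.1, 0.3, -1.4]
finger_gap: 0.0481
```

Call:
step_arm(claw=[0.3,0.3,0.3,0.3,0.3,0.3,0.3,0.3], slide=[[0,0,0],[0,0,30],[0,0,30],[0,0,20],[0,0,10],[0,0,0],[0,0,0],[0,0,0]], angular=[[0,0,3.95],[0,0,0],[0,0,0],[0,0,0],[0,0,0],[0,0,0],[0,0,0],[0,0,0]])

```text
time: 8.95
tool_pos: [0.418, -0.2972, 0.0351]
orientation: [[0.116, 0.993, -0.001], [0.993, -0.116, 0.001], [0.0, -0.001, -1.0]]
ft_force: [-0.0, -0.4, -2.6]
finger_gap: 0.0483
```

```bash
python3 -c "
from h import *
s=st(); print(s['tool_pos']*1e3)"
```

```text
t 8.95 TCP cradle mm [-202.6 -227.4   35.1] yaw err deg -9.79 tilt [-0.1  0. ] F [-0.  -0.4 -2.6] gap 48.3 J [-0.6  0.4 -0.3  0.9  0.  -0.5]
[ 418.  -297.2   35.1]
```

Call:
step_arm(claw=[0.3,0.3,1,1,1,1,1,1], slide=[[0,0,3],[0,0,0],[0,0,0],[0,0,0],[0,0,0],[0,0,-35],[0,0,-40],[0,0,-40]], angular=[[0,0,0],[0,0,0],[0,0,0],[0,0,0],[0,0,0],[0,0,0],[0,0,0],[0,0,0]])

```text
time: 9.62
tool_pos: [0.4175, -0.2969, 0.1483]
orientation: [[0.116, 0.993, -0.002], [0.993, -0.116, 0.001], [0.001, -0.002, -1.0]]
ft_force: [0.7, -0.6, 0.2]
finger_gap: 0.0853
```

Call:
step_arm(claw=[0.6,0.6,0.6,0.6,0.6], slide=[[0,0,-40],[0,0,0],[0,0,0],[0,0,0],[0,0,0]], angular=[[0,0,-4.9],[0,0,-4.9],[0,0,0],[0,0,0],[0,0,0]])

```text
time: 10.03
tool_pos: [0.4174, -0.2968, 0.1863]
orientation: [[-0.053, 0.999, -0.002], [0.999, 0.053, 0.001], [0.002, -0.002, -1.0]]
ft_force: [-0.9, -0.7, -0.7]
finger_gap: 0.0513
```

```bash
python3 -c "
from h import *
st(); d=snap('scene','s3'); a=d['img'][60:290,140:440,::-1]; cv2.imwrite('pics/s3c.png',cv2.resize(a,None,fx=2.5,fy=2.5))"
```

```text
t 10.03 TCP cradle mm [-203.2 -227.1  186.3] yaw err deg -0.09 tilt [-0.1  0.1] F [-0.9 -0.7 -0.7] gap 51.3 J [-0.6  0.3 -0.1  1.2  0.  -0.7]
```

View pics/s3c.png

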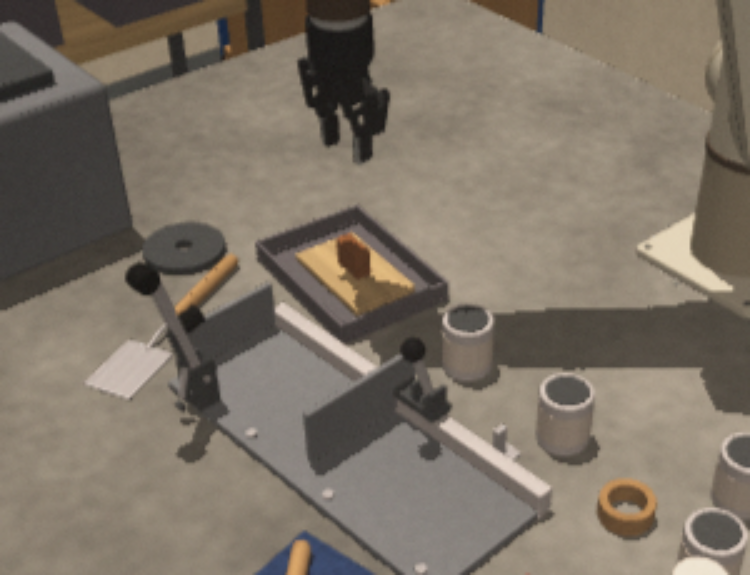

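The board lies flat in the middle of the tray (355,270), and the tins haven't moved. Next is the lever ball.

Call:
step_arm(claw=[0.6,0.6,0.6,0.6,0.6,0.6,0.6,0.6], slide=[[34.5,18.9,0],[34.5,18.9,0],[34.5,18.9,0],[34.5,18.9,0],[34.5,18.9,0],[34.5,18.9,0],[34.5,18.9,0],[34.5,18.9,0]], angular=[[0,0,0],[0,0,0],[0,0,0],[0,0,0],[0,0,0],[0,0,0],[0,0,0],[0,0,0]])

```text
time: 10.75
tool_pos: [0.5535, -0.0116, 0.1858]
orientation: [[-0.054, 0.999, -0.003], [0.999, 0.054, -0.0], [0.0, -0.003, -1.0]]
ft_force: [1.2, -0.9, -0.2]
finger_gap: 0.0513
```

Call:
step_arm(claw=[0.6,0.6,0.6,0.6], slide=[[0,0,10],[0,0,0],[0,0,0],[0,0,0]], angular=[[0,0,0],[0,0,0],[0,0,0],[0,0,0]])

```text
time: 11.08
tool_pos: [0.553, -0.0144, 0.1767]
orientation: [[-0.054, 0.999, -0.002], [0.999, 0.054, -0.0], [-0.0, -0.002, -1.0]]
ft_force: [0.0, 0.1, -0.6]
finger_gap: 0.0515
```

```bash
python3 -c "
from h import *
st()"
```

```text
t 11.08 TCP cradle mm [-52.3  47.5 176.7] yaw err deg -0.08 tilt [-0.1 -0. ] F [ 0.   0.1 -0.6] gap 51.5 J [-0.   0.4  0.1  1.2 -0.  -0.1]
```

Call:
step_arm(claw=[0.6,0.6,0.6,0.2,0.2,0.2,0.2,0.2], slide=[[0,0,32],[0,0,30],[0,0,0],[0,0,0],[0,0,0],[0,0,0],[0,0,0],[0,0,0]], angular=[[0,0,0],[0,0,0],[0,0,0],[0,0,0],[0,0,0],[0,0,0],[0,0,0],[0,0,0]], squeeze=60)

```text
time: 11.75
tool_pos: [0.5543, -0.0127, 0.1174]
orientation: [[-0.056, 0.998, 0.002], [0.998, 0.056, 0.002], [0.002, 0.002, -1.0]]
ft_force: [-3.8, 4.0, 2.7]
finger_gap: 0.0228
```

Call:
step_arm(claw=[0.2,0.2,0.2,0.2,0.2,0.2,0.2,0.2], slide=[[0,-7.3,-1.5],[0,-7.4,-1.5],[0,-7.5,0],[0,-7.5,0],[0,-7.4,1.5],[0,-7.3,1.5],[0,-10,4],[0,0,0]], angular=[[0,0,0],[0,0,0],[0,0,0],[0,0,0],[0,0,0],[0,0,0],[0,0,0],[0,0,0]])

```text
time: 12.42
tool_pos: [0.4964, -0.017, 0.1106]
orientation: [[-0.054, 0.999, -0.004], [0.999, 0.054, -0.001], [-0.0, -0.004, -1.0]]
ft_force: [-0.4, 0.3, 0.0]
finger_gap: 0.0168
```

```bash
python3 -c "
from h import *
st()"
```

```text
t 12.42 TCP cradle mm [-108.9   48.   110.6] yaw err deg -0.03 tilt [-0.2 -0. ] F [-0.4  0.3  0. ] gap 16.8 J [-0.   0.3 -0.2  1.  -0.  -0.1]
```

```bash
python3 -c "
from h import *
d=snap('scene','s4'); a=d['img'][140:290,240:400,::-1]; b=cv2.resize(a,None,fx=2.5,fy=2.5,interpolation=2)
d=snap('top','t4'); a=d['img'][150:250,240:400,::-1]; e=cv2.resize(a,None,fx=2.5,fy=2.5,interpolation=2)
cv2.imwrite('pics/s4c.png',np.hstack([b,cv2.copyMakeBorder(e,0,125,0,0,cv2.BORDER_CONSTANT)]))"
```

```text
(no output)
```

View pics/s4c.png

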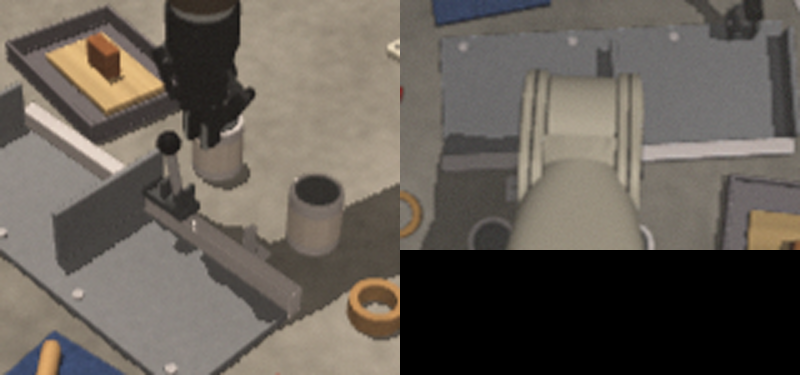

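The lever swung only part-way. The ball slipped out low from the pads and now sits at left-crop (168,143). I'll locate it on the lever's plane and grasp lower.

```bash
python3 -c "
from h import *
d=load('s4'); o,r=ray(d,240+(168-.75)/2.5,140+(143-.75)/2.5)
n=np.r_[c['R'][:,1],0]; k=(0.0484-n[:2]@(o[:2]-c['o']))/(n@r); print(inv(o+k*r))
g=load('scene0');print(inv(onz(g,200+(421-1.5)/4,165+(139-1.5)/4,.1336)))
for a in np.arange(-.5,.31,.1): print(round(a,1),-74.5+75*np.sin(a),62+75*np.cos(a))"
```

```text
[-60.1  48.4 136.5]
[-51.7  49.5 133.6]
-0.5 -110.45691539531524 127.81869214177796
-0.4 -103.70637567314878 131.07957455021636
-0.3 -96.66401549960047 133.65023668442046
-0.2 -89.4001998096296 135.50499333809313
-0.1 -81.98750624851212 136.62531239585192
-0.0 -74.50000000000001 137.0
0.1 -67.0124937514879 136.62531239585195
0.2 -59.59980019037042 135.50499333809313
0.3 -52.33598450039955 133.65023668442046
```

Call:
step_arm(claw=[0.6,0.6,0.6,0.6,0.6,0.6,0.6,0.6], slide=[[0,0,-35],[0,0,-30],[0,25,0],[1,24,0],[0,0,0],[0,0,35],[0,0,31],[0,0,0]], angular=[[0,0,0],[0,0,0],[0,0,0],[0,0,0],[0,0,0],[0,0,0],[0,0,0],[0,0,0]], squeeze=100)

```text
time: 13.18
tool_pos: [0.5439, -0.0128, 0.1044]
orientation: [[-0.055, 0.998, -0.012], [0.998, 0.055, 0.0], [0.001, -0.012, -1.0]]
ft_force: [-2.1, 0.3, -1.0]
finger_gap: 0.0516
```

Call:
step_arm(claw=[0.6,0.2,0.2,0.2,0.2,0.2], slide=[[0,0,0],[0,0,0],[0,0,0],[0,0,0],[0,0,0],[0,0,0]], angular=[[0,0,0],[0,0,0],[0,0,0],[0,0,0],[0,0,0],[0,0,0]])

```text
time: 13.68
tool_pos: [0.5505, -0.0141, 0.1132]
orientation: [[-0.054, 0.999, 0.005], [0.999, 0.054, -0.003], [-0.003, 0.005, -1.0]]
ft_force: [-0.1, -5.5, 7.0]
finger_gap: 0.0222
```

```bash
python3 -c "
from h import *
st()"
```

```text
t 13.68 TCP cradle mm [-54.7  47.9 113.2] yaw err deg -0.05 tilt [ 0.3 -0.1] F [-0.1 -5.5  7. ] gap 22.2 J [-0.   0.4 -0.1  1.1 -0.  -0.1]
```

Call:
step_arm(claw=[0.1,0.1,0.1,0.1,0.1,0.1,0.1,0.1], slide=[[0,0,0],[0,-7.4,-1.1],[0,-7.5,-0.4],[0,-7.5,0.4],[0,-7.4,1.1],[0,-7.3,1.9],[0,-7,2.6],[0,-4,1.6]], angular=[[0,0,0],[0,0,0],[0,0,0],[0,0,0],[0,0,0],[0,0,0],[0,0,0],[0,0,0]])

```text
time: 14.35
tool_pos: [0.5063, -0.0154, 0.1103]
orientation: [[-0.057, 0.998, 0.016], [0.998, 0.057, 0.0], [-0.001, 0.016, -1.0]]
ft_force: [2.1, -1.3, 18.2]
finger_gap: 0.0214
```

Call:
step_arm(claw=[0.1,0.1], slide=[[0,0,0],[0,0,0]], angular=[[0,0,0],[0,0,0]])

```text
time: 14.52
tool_pos: [0.5059, -0.0155, 0.1099]
orientation: [[-0.057, 0.998, 0.014], [0.998, 0.057, -0.0], [-0.001, 0.014, -1.0]]
ft_force: [1.2, -2.2, 16.9]
finger_gap: 0.0213
```

```bash
python3 -c "
from h import *
st()"
```

```text
t 14.52 TCP cradle mm [-99.4  49.  109.9] yaw err deg 0.09 tilt [ 0.8 -0. ] F [ 1.2 -2.2 16.9] gap 21.3 J [-0.   0.3 -0.2  1.   0.  -0.1]
```

Call:
step_arm(claw=[0.1,0.1,0.1,0.1], slide=[[0,-6,-1],[0,-6,0],[0,0,0],[0,0,0]], angular=[[0,0,0],[0,0,0],[0,0,0],[0,0,0]])

```text
time: 14.85
tool_pos: [0.4876, -0.0158, 0.1053]
orientation: [[-0.055, 0.998, -0.001], [0.998, 0.055, 0.001], [0.001, -0.001, -1.0]]
ft_force: [0.1, -0.2, -0.8]
finger_gap: 0.0086
```

```bash
python3 -c "
from h import *
st(); d=snap('scene','s5'); a=d['img'][120:270,240:400,::-1]; b=cv2.resize(a,None,fx=4,fy=4,interpolation=2)
cv2.imwrite('pics/s5c.png',b)"
```

```text
t 14.85 TCP cradle mm [-117.6   49.7  105.3] yaw err deg 0.01 tilt [-0.1  0.1] F [ 0.1 -0.2 -0.8] gap 8.6 J [-0.   0.3 -0.2  1.   0.  -0.1]
```

View pics/s5c.png

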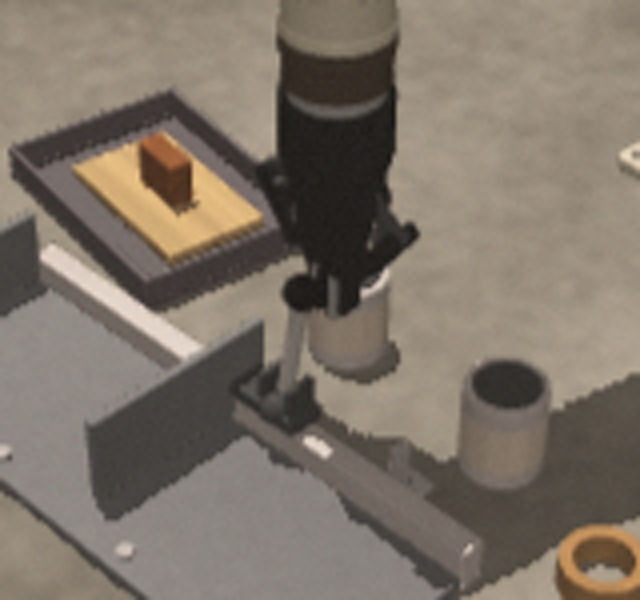

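```bash
python3 -c "
from h import *
d=load('s5'); o,r=ray(d,240+(299-1.5)/4,120+(293-1.5)/4)
n=np.r_[c['R'][:,1],0]; k=(0.049-n[:2]@(o[:2]-c['o']))/(n@r); p=inv(o+k*r); print(p, np.arctan2(p[0]+74.5,p[2]-62))"
```

```text
[-86.7  49.  135.3] -0.16513136104401852
```

The lever is at about 0.46 and the ball slipped out again. I'll push it from behind with shut fingers instead.

Call:
step_arm(claw=[0,0,0,0,0,0,0,0], slide=[[0,0,-35],[0,0,-30],[0,35,0],[0,37,0],[0,0,0],[0,0,30],[0,0,26],[0,0,0]], angular=[[0,0,0],[0,0,0],[0,0,0],[0,0,0],[0,0,0],[0,0,0],[0,0,0],[0,0,0]])

```text
time: 15.57
tool_pos: [0.5561, -0.0118, 0.1083]
orientation: [[-0.055, 0.998, -0.012], [0.998, 0.055, 0.001], [0.001, -0.012, -1.0]]
ft_force: [-2.1, 0.2, 0.0]
finger_gap: 0.0001
```

Call:
step_arm(claw=[0,0,0,0,0,0], slide=[[0,-15,0],[0,-10,0],[0,-10,0],[0,-6,0],[0,0,0],[0,0,0]], angular=[[0,0,0],[0,0,0],[0,0,0],[0,0,0],[0,0,0],[0,0,0]])

```text
time: 16.07
tool_pos: [0.5202, -0.0143, 0.1154]
orientation: [[-0.055, 0.998, 0.002], [0.998, 0.055, 0.0], [0.0, 0.002, -1.0]]
ft_force: [2.5, 0.4, 0.5]
finger_gap: -0.0
```

```bash
python3 -c "
from h import *
st()"
```

```text
t 16.07 TCP cradle mm [-85.   49.4 115.4] yaw err deg 0.01 tilt [0.1 0. ] F [2.5 0.4 0.5] gap -0.0 J [-0.   0.4 -0.1  1.1  0.  -0.1]
```

Call:
step_arm(claw=[0,0,0,0], slide=[[0,-6,0],[0,0,0],[0,0,0],[0,0,0]], angular=[[0,0,0],[0,0,0],[0,0,0],[0,0,0]])

```text
time: 16.4
tool_pos: [0.5196, -0.0143, 0.1157]
orientation: [[-0.056, 0.998, 0.012], [0.998, 0.056, 0.001], [0.0, 0.012, -1.0]]
ft_force: [13.9, 1.6, -8.2]
finger_gap: 0.0002
```

```bash
python3 -c "
from h import *
st()"
```

```text
t 16.4 TCP cradle mm [-85.6  49.4 115.7] yaw err deg 0.03 tilt [0.7 0.1] F [13.9  1.6 -8.2] gap 0.2 J [-0.   0.3 -0.2  1.1  0.  -0.1]
```

The lever is against its unlocked stop (13.9 N with no motion). Next I'll pinch the stop plate.

Call:
step_arm(claw=[0,0,0,0,0.5,0.5,0.5,0.5], slide=[[0,12,0],[0,0,-30],[0,0,-30],[-22,30,0],[-22,30,0],[0,0,0],[0,0,30],[0,0,30]], angular=[[0,0,0],[0,0,0],[0,0,0],[0,0,0],[0,0,0],[0,0,0],[0,0,0],[0,0,0]], squeeze=50)

```text
time: 17.07
tool_pos: [0.5897, -0.0554, 0.1154]
orientation: [[-0.054, 0.999, 0.004], [0.999, 0.054, -0.0], [-0.001, 0.004, -1.0]]
ft_force: [0.5, 0.7, -0.1]
finger_gap: 0.0429
```

Call:
step_arm(claw=[0.5,0.5,0.5,0,0,0,0,0], slide=[[0,0,30],[0,0,18],[0,0,0],[0,0,0],[0,0,0],[0,0,0],[0,0,0],[0,0,0]], angular=[[0,0,0],[0,0,0],[0,0,0],[0,0,0],[0,0,0],[0,0,0],[0,0,0],[0,0,0]])

```text
time: 17.73
tool_pos: [0.5893, -0.0549, 0.0687]
orientation: [[-0.055, 0.998, 0.004], [0.998, 0.055, -0.001], [-0.001, 0.004, -1.0]]
ft_force: [-0.6, -0.2, 4.7]
finger_gap: 0.0067
```

```bash
python3 -c "
from h import *
st()"
```

```text
t 17.73 TCP cradle mm [-18.2   5.   68.7] yaw err deg 0.01 tilt [ 0.2 -0. ] F [-0.6 -0.2  4.7] gap 6.7 J [-0.1  0.5 -0.   1.  -0.  -0.1]
```

Call:
step_arm(claw=[0,0,0,0,0,0,0,0], slide=[[15,0,0],[20,0,0],[20,0,0],[20,0,0],[20,0,0],[20,0,0],[9,0,0],[0,0,0]], angular=[[0,0,0],[0,0,0],[0,0,0],[0,0,0],[0,0,0],[0,0,0],[0,0,0],[0,0,0]])

```text
time: 18.4
tool_pos: [0.5818, 0.0719, 0.0687]
orientation: [[-0.058, 0.998, 0.003], [0.998, 0.058, 0.002], [0.002, 0.003, -1.0]]
ft_force: [-1.2, 1.2, 6.4]
finger_gap: 0.0064
```

Call:
step_arm(claw=[0,0,0], slide=[[0,0,0],[0,0,0],[0,0,0]], angular=[[0,0,0],[0,0,0],[0,0,0]])

```text
time: 18.65
tool_pos: [0.5819, 0.0704, 0.0687]
orientation: [[-0.056, 0.998, 0.003], [0.998, 0.056, 0.002], [0.002, 0.003, -1.0]]
ft_force: [-1.4, 1.8, 6.3]
finger_gap: 0.0067
```

```bash
python3 -c "
from h import *
st(); d=snap('scene','s6'); a=d['img'][170:270,280:390,::-1]; b=cv2.resize(a,None,fx=6,fy=6,interpolation=2)
cv2.imwrite('pics/s6c.png',b)"
```

```text
t 18.65 TCP cradle mm [-18.7 130.6  68.7] yaw err deg 0.08 tilt [0.2 0.1] F [-1.4  1.8  6.3] gap 6.7 J [ 0.1  0.5 -0.   1.   0.   0.1]
```

View pics/s6c.png

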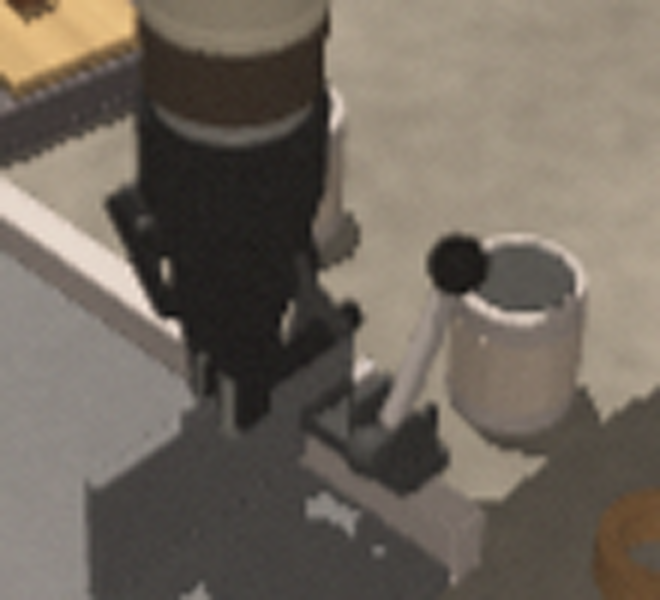

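Plate is at y≈130 mm with the tab at about 129, and the lever is leaning towards the robot (ball at crop 457,262). I'll nudge it back 1.5 mm, release, and push the lever to lock.

Call:
step_arm(claw=[0,0,0.4,0.4,0.4,0.4,0.4,0.4], slide=[[-1.5,0,0],[0,0,0],[0,0,0],[0,0,0],[0,0,-30],[0,0,-35],[0,0,-35],[0,0,0]], angular=[[0,0,0],[0,0,0],[0,0,0],[0,0,0],[0,0,0],[0,0,0],[0,0,0],[0,0,0]])

```text
time: 19.37
tool_pos: [0.5854, 0.068, 0.1743]
orientation: [[-0.055, 0.998, 0.013], [0.998, 0.055, 0.001], [0.001, 0.013, -1.0]]
ft_force: [1.1, 0.2, 1.2]
finger_gap: 0.0341
```

Call:
step_arm(claw=[0,0,0,0,0,0,0,0], slide=[[11,-32,0],[11,-32,0],[11,-32,0],[11,-34,0],[0,0,0],[0,0,30],[0,0,27],[0,0,0]], angular=[[0,0,0],[0,0,0],[0,0,0],[0,0,0],[0,0,0],[0,0,0],[0,0,0],[0,0,0]])

```text
time: 20.03
tool_pos: [0.4451, 0.1035, 0.1054]
orientation: [[-0.055, 0.998, -0.008], [0.998, 0.055, -0.002], [-0.002, -0.008, -1.0]]
ft_force: [-1.0, -0.6, -0.1]
finger_gap: -0.0
```

```bash
python3 -c "
from h import *
st()"
```

```text
t 20.03 TCP cradle mm [-153.5  171.2  105.4] yaw err deg 0.02 tilt [-0.5 -0.1] F [-1.  -0.6 -0.1] gap -0.0 J [ 0.2  0.3 -0.3  1.  -0.   0.2]
```

Call:
step_arm(claw=[0,0,0,0,0,0,0,0], slide=[[2,12,0],[0,12,0],[0,12,0],[0,12,0],[0,12,0],[0,10,0],[0,4,0],[0,0,0]], angular=[[0,0,0],[0,0,0],[0,0,0],[0,0,0],[0,0,0],[0,0,0],[0,0,0],[0,0,0]])

```text
time: 20.7
tool_pos: [0.5227, 0.1103, 0.1102]
orientation: [[-0.055, 0.998, -0.002], [0.998, 0.055, -0.0], [0.0, -0.002, -1.0]]
ft_force: [-0.7, 0.4, 1.0]
finger_gap: 0.0
```

```bash
python3 -c "
from h import *
st()"
```

```text
t 20.7 TCP cradle mm [-75.7 173.7 110.2] yaw err deg -0.01 tilt [-0.1 -0. ] F [-0.7  0.4  1. ] gap 0.0 J [ 0.2  0.4 -0.1  1.1  0.   0.1]
```

Call:
step_arm(claw=[0,0,0,0], slide=[[0,5,0],[0,3,0],[0,0,0],[0,0,0]], angular=[[0,0,0],[0,0,0],[0,0,0],[0,0,0]])

```text
time: 21.03
tool_pos: [0.5243, 0.1104, 0.1099]
orientation: [[-0.056, 0.998, -0.012], [0.998, 0.056, -0.001], [0.0, -0.012, -1.0]]
ft_force: [-18.3, -1.0, 14.0]
finger_gap: -0.0
```

```bash
python3 -c "
from h import *
st()"
```

```text
t 21.03 TCP cradle mm [-74.  173.7 109.9] yaw err deg 0.04 tilt [-0.7 -0. ] F [-18.3  -1.   14. ] gap -0.0 J [ 0.2  0.4 -0.1  1.1  0.   0.1]
```

Call:
step_arm(claw=[0,0,1,1,1,1,1,1], slide=[[0,-15,0],[0,-10,-35],[0,0,-38],[-35,-19,0],[-35,-19,0],[-35,-19,0],[-35,-19,0],[-35,-19,0]], angular=[[0,0,0],[0,0,0],[0,0,0],[0,0,0],[0,0,0],[0,0,0],[0,0,0],[0,0,0]])

```text
time: 21.7
tool_pos: [0.4201, -0.072, 0.1834]
orientation: [[-0.056, 0.998, 0.002], [0.998, 0.056, -0.001], [-0.001, 0.002, -1.0]]
ft_force: [0.8, -1.1, -0.3]
finger_gap: 0.0723
```

Call:
step_arm(claw=[1,1,1,1,1,1,1,1], slide=[[-35,-19,0],[-35,-19,0],[-35,-19,0],[-35,-19,0],[-35,-19,0],[-35,-19,0],[-35,-19,0],[-35,-19,0]], angular=[[0,0,0],[0,0,0],[0,0,0],[0,0,0],[0,0,0],[0,0,0],[0,0,0],[0,0,0]])

```text
time: 22.37
tool_pos: [0.2831, -0.3608, 0.1835]
orientation: [[-0.055, 0.999, 0.001], [0.999, 0.055, -0.002], [-0.002, 0.001, -1.0]]
ft_force: [1.8, -0.4, 0.9]
finger_gap: 0.0856
```

```bash
python3 -c "
from h import *
st(); d=snap('top','t7'); a=d['img'][150:290,190:390,::-1]; b=cv2.resize(a,None,fx=4,fy=4,interpolation=2)
cv2.imwrite('pics/t7c.png',b)
g=cv2.resize(cv2.cvtColor(d['img'],cv2.COLOR_RGB2GRAY),None,fx=4,fy=4,interpolation=2)
cs=cv2.HoughCircles(g,cv2.HOUGH_GRADIENT,1,50,param1=100,param2=25,minRadius=32,maxRadius=50)
for u,v,r in cs[0]:
    p=onz(d,(u-1.5)/4,(v-1.5)/4,.07)
    if .25<p[0]<.75 and -.45<p[1]<.5: print('circ crop',u-760,v-600,r,p*1e3,inv(p))"
```

```text
t 22.37 TCP cradle mm [-340.8 -283.5  183.5] yaw err deg -0.02 tilt [ 0.1 -0.1] F [ 1.8 -0.4  0.9] gap 85.6 J [-0.9  0.2 -0.2  1.2 -0.  -1. ]
circ crop 347.5 386.5 40.0 [422.9  89.8  70. ] [-176.4  158.7   70. ]
circ crop 564.5 391.5 38.6 [420.1 -72.2  70. ] [-188.2   -2.9   70. ]
circ crop 38.5 333.5 39.5 [461.1 321.5  70. ] [-125.5  388.    70. ]
circ crop 93.5 484.5 40.5 [349.8 276.1  70. ] [-239.1  348.7   70. ]
circ crop -92.5 137.5 32.4 [609.2 427.3  70. ] [ 28.2 485.4  70. ]
```

View pics/t7c.png

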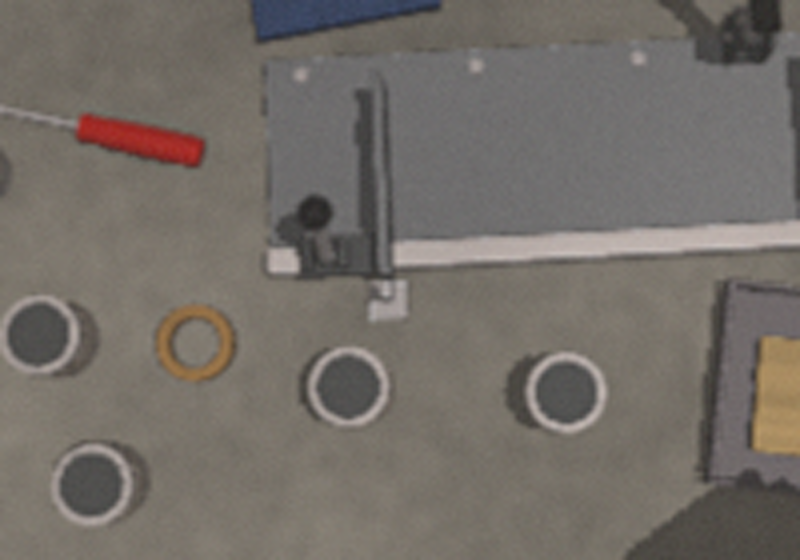

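Rotating the tool 90° so that the jaws open across the cradle. The picture shows the plate's front end (~383,270) in line with the tab (~384,288) and the ball at (315,212). The tins are at crop (38,333), (93,484), (347,386) and (564,391).

Call:
step_arm(claw=[1,1,1,1,1,1,1], slide=[[0,0,0],[0,0,0],[0,0,0],[0,0,0],[0,0,0],[0,0,0],[0,0,0]], angular=[[0,0,6.9],[0,0,6.9],[0,0,6.9],[0,0,6.9],[0,0,6.9],[0,0,6.9],[0,0,6.9]], squeeze=60)

```text
time: 23.0
tool_pos: [0.2844, -0.3589, 0.1832]
orientation: [[0.713, 0.701, 0.001], [0.701, -0.713, -0.001], [-0.0, 0.002, -1.0]]
ft_force: [0.2, -0.1, -0.3]
finger_gap: 0.0858
```

Call:
step_arm(claw=[1,1,1,1,1,1,1,1], slide=[[0,0,0],[0,0,0],[0,0,0],[0,0,0],[0,0,0],[0,0,0],[0,0,0],[0,0,0]], angular=[[0,0,6.9],[0,0,6.9],[0,0,6.9],[0,0,6.9],[0,0,6.9],[0,0,6.9],[0,0,0.3],[0,0,0]])

```text
time: 23.67
tool_pos: [0.2844, -0.3587, 0.183]
orientation: [[0.998, 0.058, 0.001], [0.058, -0.998, -0.001], [0.001, 0.001, -1.0]]
ft_force: [1.1, 0.5, -0.6]
finger_gap: 0.0854
```

```bash
cat >> h.py <<'E'
def tins(tag):
    d=snap('top',tag)
    g=cv2.resize(cv2.cvtColor(d['img'],cv2.COLOR_RGB2GRAY),None,fx=4,fy=4,interpolation=2)
    for u,v,r in cv2.HoughCircles(g,cv2.HOUGH_GRADIENT,1,50,param1=100,param2=25,minRadius=35,maxRadius=46)[0]:
        for z in (.07,.082):
            p=onz(d,(u-1.5)/4,(v-1.5)/4,z)
            if .25<p[0]<.75 and -.45<p[1]<.5 and (z<.08)==(inv(p)[0]<-70): print('tin cradle',inv(p),round(r,1))
def go(x,y,z):
    s=st(); d=np.array(W(x,y,z))-s['tool_pos']; print('tool delta to',(x,y,z),1e3*s['orientation'].T@d)
E
python3 -c "
from h import *
d=load('t7'); t=lambda u,v:((u-1.5)/4+190,(v-1.5)/4+150)
print('ball',inv(onz(d,*t(315,212),.1336)),'plate',inv(onz(d,*t(378,78),.086)),inv(onz(d,*t(384,270),.086)),'tab top',inv(onz(d,*t(384,288),.044)),'mount',inv(onz(d,*t(388,300),.002)))
tins('t8'); go(-188,-3,120)"
```

```text
ball [-52.7 171.8 133.6] plate [ 53.6 125.8  86. ] [-92.1 127.   86. ] tab top [-101.8  130.2   44. ] mount [-107.7  130.     2. ]
tin cradle [-188.9   -3.6   70. ] 39.6
tin cradle [-175.7  158.6   70. ] 40.2
tin cradle [-239.7  351.    70. ] 40.0
t 23.72 TCP cradle mm [-339.5 -281.4  182.8] yaw err deg -89.84 tilt [ 0.  -0.1] F [ 0.1  1.  -0.7] gap 85.7 J [-0.9  0.2 -0.2  1.2 -0.   0.6]
tool delta to (-188, -3, 120) [ 152.2 -278.1   62.7]
```

Call:
step_arm(claw=[1,1,1,1,1,1,1,1], slide=[[19,-34.8,0],[19,-34.8,0],[19,-34.8,0],[19,-34.8,0],[19,-34.8,0],[19,-34.8,0],[19,-34.8,0],[19,-34.8,0]], angular=[[0,0,0],[0,0,0],[0,0,0],[0,0,0],[0,0,0],[0,0,0],[0,0,0],[0,0,0]])

```text
time: 24.38
tool_pos: [0.4211, -0.0702, 0.1829]
orientation: [[0.998, 0.057, 0.001], [0.057, -0.998, -0.0], [0.001, 0.0, -1.0]]
ft_force: [0.1, -0.4, -0.6]
finger_gap: 0.0853
```

Call:
step_arm(claw=[1,1,1,1,1], slide=[[0,0,30],[0,0,20],[0,0,0],[0,0,0],[0,0,0]], angular=[[0,0,0],[0,0,0],[0,0,0],[0,0,0],[0,0,0]])

```text
time: 24.8
tool_pos: [0.4211, -0.0725, 0.1334]
orientation: [[0.998, 0.055, 0.001], [0.055, -0.998, -0.0], [0.001, 0.0, -1.0]]
ft_force: [1.1, -0.6, 0.2]
finger_gap: 0.0853
```

```bash
python3 -c "
from h import *
go(-188.5,-3.3,30)"
```

```text
t 24.8 TCP cradle mm [-187.2   -3.3  133.4] yaw err deg -89.99 tilt [ 0.1 -0. ] F [ 1.1 -0.6  0.2] gap 85.3 J [-0.2  0.2 -0.3  1.1 -0.   1.4]
tool delta to (-188.5, -3.3, 30) [ -1.5   0.  103.4]
```

Call:
step_arm(claw=[1,1,1,1,0.5,0.5,0.5,0.5], slide=[[-1,0,35],[0,0,35],[0,0,33],[0,0,0],[0,0,0],[0,0,0],[0,0,0],[0,0,0]], angular=[[0,0,0],[0,0,0],[0,0,0],[0,0,0],[0,0,0],[0,0,0],[0,0,0],[0,0,0]])

```text
time: 25.47
tool_pos: [0.4219, -0.0728, 0.0322]
orientation: [[0.998, 0.055, 0.005], [0.055, -0.998, -0.001], [0.005, 0.002, -1.0]]
ft_force: [-1.1, -0.7, 6.5]
finger_gap: 0.0585
```

Call:
step_arm(claw=[0.5,0.5,0.5,0.5,0.5], slide=[[0,0,-15],[0,0,-30],[0,0,-30],[0,0,0],[0,0,0]], angular=[[0,0,0],[0,0,0],[0,0,0],[0,0,0],[0,0,0]])

```text
time: 25.88
tool_pos: [0.422, -0.0725, 0.1073]
orientation: [[0.998, 0.055, 0.007], [0.055, -0.998, -0.001], [0.007, 0.002, -1.0]]
ft_force: [-1.5, 0.5, -2.5]
finger_gap: 0.0587
```

```bash
python3 -c "
from h import *
go(0,-155,105)"
```

```text
t 25.88 TCP cradle mm [-186.2   -3.4  107.3] yaw err deg -89.99 tilt [ 0.4 -0.1] F [-1.5  0.5 -2.5] gap 58.7 J [-0.2  0.2 -0.4  1.   0.   1.4]
tool delta to (0, -155, 105) [186.2 151.7   3.9]
```

Call:
step_arm(claw=[0.5,0.5,0.5,0.5,0.5,0.5,0.5,0.5], slide=[[26.6,21.7,0],[26.6,21.7,0],[26.6,21.7,0],[26.6,21.7,0],[26.6,21.7,0],[26.6,21.7,0],[26.6,21.7,0],[0,0,0]], angular=[[0,0,0],[0,0,0],[0,0,0],[0,0,0],[0,0,0],[0,0,0],[0,0,0],[0,0,0]])

```text
time: 26.55
tool_pos: [0.6178, -0.2173, 0.1013]
orientation: [[0.999, 0.053, 0.002], [0.053, -0.999, -0.002], [0.002, 0.002, -1.0]]
ft_force: [0.8, 0.2, -2.7]
finger_gap: 0.0585
```

Call:
step_arm(claw=[0.5,0.5,0.5,0.5,0.5,0.5], slide=[[0,0,20],[0,0,20],[0,0,12],[0,0,6],[0,0,0],[0,0,0]], angular=[[0,0,0],[0,0,0],[0,0,0],[0,0,0],[0,0,0],[0,0,0]])

```text
time: 27.05
tool_pos: [0.6134, -0.2132, 0.0462]
orientation: [[0.998, 0.055, -0.001], [0.055, -0.998, 0.0], [-0.001, -0.0, -1.0]]
ft_force: [0.2, -0.2, -1.6]
finger_gap: 0.0585
```

```bash
python3 -c "
from h import *
st()"
```

```text
t 27.05 TCP cradle mm [  -2.9 -154.4   46.2] yaw err deg -89.98 tilt [-0.  0.] F [ 0.2 -0.2 -1.6] gap 58.5 J [-0.3  0.7  0.2  1.1  0.   1.2]
```

Call:
step_arm(claw=[0.5,1,1,1,1,1,1,1], slide=[[0,0,1.5],[0,0,0],[0,0,0],[0,0,0],[0,0,-30],[0,0,-35],[0,0,-35],[0,0,-30]], angular=[[0,0,0],[0,0,0],[0,0,0],[0,0,0],[0,0,0],[0,0,0],[0,0,0],[0,0,0]])

```text
time: 27.72
tool_pos: [0.6144, -0.2137, 0.178]
orientation: [[0.998, 0.055, 0.003], [0.055, -0.998, -0.001], [0.003, 0.001, -1.0]]
ft_force: [-0.1, -0.1, 0.7]
finger_gap: 0.0852
```

Call:
step_arm(claw=[1,1,1,1,1,1,1,1], slide=[[-19,-34.8,0],[-19,-34.8,0],[-19,-34.8,0],[-19,-34.8,0],[-19,-34.8,0],[-19,-34.8,0],[-19,-34.8,0],[-19,-34.8,0]], angular=[[0,0,0],[0,0,0],[0,0,0],[0,0,0],[0,0,0],[0,0,0],[0,0,0],[0,0,0]])

```text
time: 28.38
tool_pos: [0.4459, 0.0575, 0.1758]
orientation: [[0.998, 0.055, 0.002], [0.055, -0.998, 0.001], [0.002, -0.0, -1.0]]
ft_force: [0.7, 0.7, -0.0]
finger_gap: 0.0854
```

Call:
step_arm(claw=[1,1,1,1,1], slide=[[-20,-34,0],[0,0,30],[0,0,0],[0,0,0],[0,0,0]], angular=[[0,0,0],[0,0,0],[0,0,0],[0,0,0],[0,0,0]])

```text
time: 28.8
tool_pos: [0.4258, 0.0885, 0.1459]
orientation: [[0.999, 0.054, 0.001], [0.054, -0.999, 0.0], [0.001, 0.0, -1.0]]
ft_force: [-0.4, -0.3, -0.3]
finger_gap: 0.0852
```

```bash
python3 -c "
from h import *
go(-176,158.6,30); tins('t9'); d=snap('scene','s9'); cv2.imwrite('pics/s9c.png',cv2.resize(d['img'][80:390,180:500,::-1],None,fx=1.9,fy=1.9))"
```

```text
t 28.8 TCP cradle mm [-173.6  157.3  145.9] yaw err deg -90.05 tilt [0.1 0. ] F [-0.4 -0.3 -0.3] gap 85.2 J [ 0.2  0.2 -0.3  1.1 -0.   1.7]
tool delta to (-176, 158.6, 30) [ -2.5  -1.4 115.9]
tin cradle [-125.6  387.2   70. ] 38.6
tin cradle [  -4.2 -155.5   82. ] 39.0
tin cradle [-235.4  350.1   70. ] 36.1
```

View pics/s9c.png

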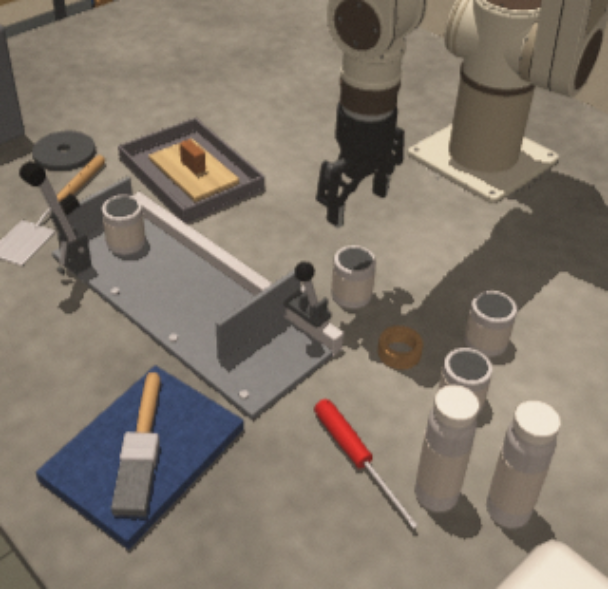

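The first tin stands at cradle (−4, −155) and everything else is in place. The gripper is now over tin 3.

Call:
step_arm(claw=[1,1,1,1,1,0.5,0.5,0.5], slide=[[-2.5,-1.4,30],[0,0,30],[0,0,30],[0,0,25],[0,0,0],[0,0,0],[0,0,0],[0,0,0]], angular=[[0,0,0],[0,0,0],[0,0,0],[0,0,0],[0,0,0],[0,0,0],[0,0,0],[0,0,0]])

```text
time: 29.57
tool_pos: [0.4246, 0.0902, 0.0321]
orientation: [[0.999, 0.054, 0.004], [0.054, -0.999, 0.001], [0.004, -0.0, -1.0]]
ft_force: [-0.2, -0.6, -0.7]
finger_gap: 0.0588
```

Call:
step_arm(claw=[0.5,0.5,0.5,0.5,0.5,0.5,0.5,0.5], slide=[[0,0,0],[0,0,0],[0,0,-15],[0,0,-30],[0,0,-35],[0,0,-40],[0,0,0],[0,0,0]], angular=[[0,0,0],[0,0,0],[0,0,0],[0,0,0],[0,0,0],[0,0,0],[0,0,0],[0,0,0]])

```text
time: 30.23
tool_pos: [0.4245, 0.0907, 0.1528]
orientation: [[0.998, 0.055, 0.007], [0.055, -0.998, 0.002], [0.007, -0.001, -1.0]]
ft_force: [0.6, 0.7, -3.3]
finger_gap: 0.0588
```

```bash
python3 -c "
from h import *
go(0,-80,150)"
```

```text
t 30.23 TCP cradle mm [-174.8  159.6  152.8] yaw err deg -89.99 tilt [0.4 0.1] F [ 0.6  0.7 -3.3] gap 58.8 J [ 0.2  0.2 -0.3  1.1  0.   1.7]
tool delta to (0, -80, 150) [174.7 239.6   3.8]
```

Call:
step_arm(claw=[0.5,0.5,0.5,0.5,0.5,0.5,0.5,0.5], slide=[[22,30,0],[22,30,0],[22,30,0],[22,30,0],[22,30,0],[22,30,0],[22,30,0],[22,30,0]], angular=[[0,0,0],[0,0,0],[0,0,0],[0,0,0],[0,0,0],[0,0,0],[0,0,0],[0,0,0]])

```text
time: 30.9
tool_pos: [0.6106, -0.1409, 0.1473]
orientation: [[0.998, 0.055, -0.004], [0.055, -0.998, 0.001], [-0.004, -0.001, -1.0]]
ft_force: [1.0, 1.4, -3.0]
finger_gap: 0.0586
```

Call:
step_arm(claw=[0.5,0.5,0.5,0.5,0.5,0.5,0.5], slide=[[0,0,25],[0,0,30],[0,0,25],[0,0,15],[0,0,7],[0,0,0],[0,0,0]], angular=[[0,0,0],[0,0,0],[0,0,0],[0,0,0],[0,0,0],[0,0,0],[0,0,0]])

```text
time: 31.48
tool_pos: [0.6101, -0.1394, 0.0465]
orientation: [[0.998, 0.055, -0.003], [0.055, -0.998, 0.001], [-0.003, -0.001, -1.0]]
ft_force: [0.3, -0.0, -2.7]
finger_gap: 0.059
```

```bash
python3 -c "
from h import *
st()"
```

```text
t 31.48 TCP cradle mm [ -2.1 -80.5  46.5] yaw err deg -89.99 tilt [-0.1  0. ] F [ 0.3 -0.  -2.7] gap 59.0 J [-0.2  0.6  0.1  1.   0.   1.3]
```

Call:
step_arm(claw=[0.5,1,1,1,1,1,1,1], slide=[[0,0,1.5],[0,0,0],[0,0,0],[0,0,0],[0,0,-35],[0,0,-35],[0,0,-35],[0,0,-35]], angular=[[0,0,0],[0,0,0],[0,0,0],[0,0,0],[0,0,0],[0,0,0],[0,0,0],[0,0,0]])

```text
time: 32.15
tool_pos: [0.6112, -0.1397, 0.1885]
orientation: [[0.998, 0.055, 0.001], [0.055, -0.998, -0.0], [0.001, 0.0, -1.0]]
ft_force: [0.8, 0.0, 0.1]
finger_gap: 0.0855
```

Call:
step_arm(claw=[1,1,1,1,1,1,1,1], slide=[[-19.7,-35.8,0],[-19.7,-35.8,0],[-19.7,-35.8,0],[-19.7,-35.8,0],[-19.7,-35.8,0],[-19.7,-35.8,0],[-19.7,-35.8,0],[-19.7,-35.8,0]], angular=[[0,0,0],[0,0,0],[0,0,0],[0,0,0],[0,0,0],[0,0,0],[0,0,0],[0,0,0]])

```text
time: 32.82
tool_pos: [0.4371, 0.139, 0.1873]
orientation: [[0.999, 0.055, 0.002], [0.055, -0.999, 0.001], [0.002, -0.001, -1.0]]
ft_force: [0.6, 0.6, 0.6]
finger_gap: 0.0852
```

```bash
python3 -c "
from h import *
tins('t10'); go(-238,350,150)"
```

```text
tin cradle [ -3.7 -81.3  82. ] 39.1
tin cradle [  -2.7 -155.7   82. ] 40.1
t 32.87 TCP cradle mm [-163.3  212.8  187.2] yaw err deg -89.58 tilt [-0.1  0.3] F [-3.6  2.3 -0.1] gap 85.3 J [ 0.3  0.2 -0.2  1.2  0.   1.8]
tool delta to (-238, 350, 150) [ -73.6 -137.6   38.1]
```

Call:
step_arm(claw=[1,1,1,1,1,1,1,1], slide=[[-19,-35,0],[-19,-35,0],[-19,-35,0],[-19,-35,0],[0,0,30],[0,0,0],[0,0,0],[0,0,0]], angular=[[0,0,0],[0,0,0],[0,0,0],[0,0,0],[0,0,0],[0,0,0],[0,0,0],[0,0,0]])

```text
time: 33.53
tool_pos: [0.3551, 0.2727, 0.1573]
orientation: [[0.999, 0.054, 0.001], [0.054, -0.999, 0.0], [0.001, -0.0, -1.0]]
ft_force: [-0.1, -0.4, 0.8]
finger_gap: 0.0854
```

```bash
python3 -c "
from h import *
go(-238,350.5,31); d=snap('scene','s11'); b=d['img'][140:300,340:500,::-1]
# predicted tin2 top centre in this picture
u=proj(d,W(-238,350.5,70)); print('tin2 top pred',u); b=cv2.resize(b,None,fx=3.5,fy=3.5); cv2.drawMarker(b,tuple(int(x) for x in (u-[340,140])*3.5),(0,0,255),0,12); cv2.imwrite('pics/s11c.png',b)"
```

```text
t 33.53 TCP cradle mm [-234.   345.1  157.3] yaw err deg -90.05 tilt [0. 0.] F [-0.1 -0.4  0.8] gap 85.4 J [ 0.7  0.2 -0.3  1.1 -0.   2.2]
tool delta to (-238, 350.5, 31) [ -4.1  -5.4 126.3]
tin2 top pred [439.3 239.8]
```

View pics/s11c.png

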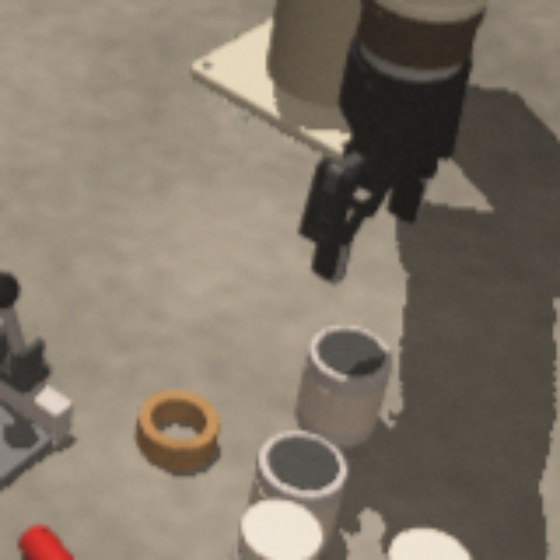

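The predicted tin 2 centre (347,349) lies on its rim circle, so I'll go down.

Call:
step_arm(claw=[1,1,1,1,1,1,0.5,0.5], slide=[[-4,-5.5,30],[0,0,30],[0,0,30],[0,0,25],[0,0,10],[0,0,0],[0,0,0],[0,0,0]], angular=[[0,0,0],[0,0,0],[0,0,0],[0,0,0],[0,0,0],[0,0,0],[0,0,0],[0,0,0]])

```text
time: 34.25
tool_pos: [0.3519, 0.2788, 0.0329]
orientation: [[0.999, 0.054, 0.002], [0.054, -0.999, 0.002], [0.003, -0.002, -1.0]]
ft_force: [0.6, 0.4, 0.8]
finger_gap: 0.0639
```

Call:
step_arm(claw=[0.5,0.5,0.5,0.5,0.5,0.5,0.5,0.5], slide=[[0,0,0],[0,0,0],[0,0,0],[0,0,-15],[0,0,-35],[0,0,-40],[0,0,-30],[0,0,0]], angular=[[0,0,0],[0,0,0],[0,0,0],[0,0,0],[0,0,0],[0,0,0],[0,0,0],[0,0,0]])

```text
time: 34.92
tool_pos: [0.3538, 0.2813, 0.1584]
orientation: [[0.998, 0.055, 0.011], [0.055, -0.998, 0.008], [0.011, -0.008, -1.0]]
ft_force: [0.7, 1.6, -2.4]
finger_gap: 0.0587
```

```bash
python3 -c "
from h import *
go(0,-5,150)"
```

```text
t 34.92 TCP cradle mm [-234.8  353.7  158.4] yaw err deg -90.0 tilt [0.6 0.5] F [ 0.7  1.6 -2.4] gap 58.7 J [ 0.7  0.2 -0.3  1.1  0.   2.2]
tool delta to (0, -5, 150) [234.7 358.8   8.1]
```

Call:
step_arm(claw=[0.5,0.5,0.5,0.5,0.5,0.5,0.5,0.5], slide=[[5,35,0],[5,40,0],[5,40,0],[5,40,0],[28,26,0],[28,26,0],[28,26,0],[28,26,0]], angular=[[0,0,0],[0,0,0],[0,0,0],[0,0,0],[0,0,0],[0,0,0],[0,0,0],[0,0,0]])

```text
time: 35.58
tool_pos: [0.4968, 0.0254, 0.1509]
orientation: [[0.999, 0.055, -0.0], [0.055, -0.999, 0.0], [-0.0, -0.0, -1.0]]
ft_force: [0.6, -0.4, -2.6]
finger_gap: 0.0586
```

Call:
step_arm(claw=[0.5,0.5,0.5,0.5,0.5,0.5,0.5], slide=[[28,26,0],[28,26,0],[28,26,0],[17,20,0],[0,0,0],[0,0,0],[0,0,0]], angular=[[0,0,0],[0,0,0],[0,0,0],[0,0,0],[0,0,0],[0,0,0],[0,0,0]])

```text
time: 36.17
tool_pos: [0.6012, -0.065, 0.1501]
orientation: [[0.998, 0.055, -0.003], [0.055, -0.998, 0.001], [-0.003, -0.001, -1.0]]
ft_force: [-0.4, 0.7, -3.7]
finger_gap: 0.0586
```

```bash
python3 -c "
from h import *
go(0,-5,46)"
```

```text
t 36.17 TCP cradle mm [ -6.8  -5.7 150.1] yaw err deg -90.01 tilt [-0.2  0. ] F [-0.4  0.7 -3.7] gap 58.6 J [-0.1  0.5  0.2  1.2  0.   1.4]
tool delta to (0, -5, 46) [  7.1  -0.6 104.1]
```

Call:
step_arm(claw=[0.5,0.5,0.5,0.5,0.5,0.5,0.5,0.5], slide=[[5,0,25],[0,0,30],[0,0,25],[0,0,15],[0,0,7],[0,0,0],[0,0,0],[0,0,1.5]], angular=[[0,0,0],[0,0,0],[0,0,0],[0,0,0],[0,0,0],[0,0,0],[0,0,0],[0,0,0]])

```text
time: 36.83
tool_pos: [0.6089, -0.0646, 0.05]
orientation: [[0.998, 0.056, 0.004], [0.056, -0.998, -0.0], [0.004, 0.001, -1.0]]
ft_force: [0.2, 0.0, -2.8]
finger_gap: 0.0591
```

Call:
step_arm(claw=[1,1,1,1,1,1,1,1], slide=[[0,0,0],[0,0,0],[0,0,0],[0,0,-35],[0,0,-35],[0,0,-35],[0,0,-35],[0,0,-5]], angular=[[0,0,0],[0,0,0],[0,0,0],[0,0,0],[0,0,0],[0,0,0],[0,0,0],[0,0,0]])

```text
time: 37.5
tool_pos: [0.6114, -0.0654, 0.2018]
orientation: [[0.998, 0.055, 0.014], [0.055, -0.998, -0.002], [0.014, 0.002, -1.0]]
ft_force: [1.1, -0.1, 0.4]
finger_gap: 0.0855
```

```bash
python3 -c "
from h import *
tins('t12');go(-125.6,387.5,190)"
```

```text
tin cradle [  -4.2 -155.5   82. ] 39.4
t 37.55 TCP cradle mm [  2.9  -6.6 200. ] yaw err deg -90.0 tilt [ 0.7 -0.1] F [ 2.  -0.1  0.7] gap 85.5 J [-0.1  0.5  0.3  1.4  0.   1.4]
tool delta to (-125.6, 387.5, 190) [-128.6 -394.1    7.6]
```

Call:
step_arm(claw=[1,1,1,1,1,1,1,1], slide=[[-12.6,-39,0],[-12.6,-39,0],[-12.6,-39,0],[-12.6,-39,0],[-12.6,-39,0],[-12.6,-39,0],[-12.6,-39,0],[-12.6,-39,0]], angular=[[0,0,0],[0,0,0],[0,0,0],[0,0,0],[0,0,0],[0,0,0],[0,0,0],[0,0,0]])

```text
time: 38.22
tool_pos: [0.4883, 0.2424, 0.1923]
orientation: [[0.998, 0.055, -0.0], [0.055, -0.998, -0.0], [-0.001, 0.0, -1.0]]
ft_force: [0.7, -0.1, 0.2]
finger_gap: 0.0856
```

Call:
step_arm(claw=[1,1,1,1,1], slide=[[-12.6,-39,0],[-12.6,-39,0],[0,0,0],[0,0,0],[0,0,0]], angular=[[0,0,0],[0,0,0],[0,0,0],[0,0,0],[0,0,0]])

```text
time: 38.63
tool_pos: [0.4597, 0.3173, 0.1922]
orientation: [[0.998, 0.056, -0.001], [0.056, -0.998, -0.001], [-0.001, 0.001, -1.0]]
ft_force: [-0.2, 0.7, 1.2]
finger_gap: 0.0851
```

```bash
python3 -c "
from h import *
tins('t13');go(-125.6,387.5,31); d=snap('scene','s13'); b=d['img'][150:320,180:520,::-1]
u=proj(d,W(-125.6,387.5,70)); b=cv2.resize(b,None,fx=2.3,fy=2.3); cv2.drawMarker(b,tuple(int(x) for x in (u-[180,150])*2.3),(0,0,255),0,12); cv2.imwrite('pics/s13c.png',b)"
```

```text
tin cradle [  -4.9 -154.7   82. ] 39.1
tin cradle [ -4.4 -81.3  82. ] 39.5
tin cradle [-3.1 -6.4 82. ] 40.4
tin cradle [-124.2  385.7   70. ] 36.1
t 38.68 TCP cradle mm [-126.7  383.1  192.4] yaw err deg -90.03 tilt [-0.  -0.1] F [ 0.2  0.4 -0. ] gap 85.3 J [ 0.6  0.4  0.1  1.3 -0.   2.1]
tool delta to (-125.6, 387.5, 31) [  1.2  -4.5 161.4]
```

View pics/s13c.png

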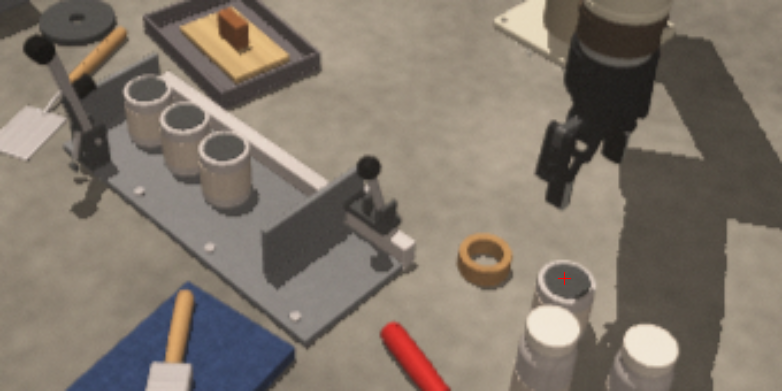

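Three tins stand in the bay at (148,110), (185,135) and (225,165). The predicted tin 1 centre (565,279) is right, so I'll go down.

Call:
step_arm(claw=[1,1,1,1,1,1,1,1], slide=[[1.2,-4.5,35],[0,0,35],[0,0,35],[0,0,30],[0,0,15],[0,0,10],[0,0,0],[0,0,0]], angular=[[0,0,0],[0,0,0],[0,0,0],[0,0,0],[0,0,0],[0,0,0],[0,0,0],[0,0,0]])

```text
time: 39.4
tool_pos: [0.4619, 0.3213, 0.0332]
orientation: [[0.999, 0.053, 0.0], [0.053, -0.999, 0.0], [0.0, -0.0, -1.0]]
ft_force: [-0.2, 0.9, -0.2]
finger_gap: 0.0854
```

Call:
step_arm(claw=[0.5,0.5,0.5,0.5,0.5,0.5,0.5,0.5], slide=[[0,0,0],[0,0,0],[0,0,0],[0,0,0],[0,0,-20],[0,0,-35],[0,0,-40],[0,0,-40]], angular=[[0,0,0],[0,0,0],[0,0,0],[0,0,0],[0,0,0],[0,0,0],[0,0,0],[0,0,0]])

```text
time: 40.07
tool_pos: [0.4601, 0.3215, 0.1687]
orientation: [[0.998, 0.055, -0.002], [0.055, -0.998, -0.001], [-0.002, 0.001, -1.0]]
ft_force: [1.4, 0.2, -2.4]
finger_gap: 0.0587
```

```bash
python3 -c "
from h import *
go(0,70,165)"
```

```text
t 40.07 TCP cradle mm [-126.5  388.   168.7] yaw err deg -89.98 tilt [-0.1 -0.1] F [ 1.4  0.2 -2.4] gap 58.7 J [ 0.6  0.4  0.1  1.2 -0.   2.1]
tool delta to (0, 70, 165) [126.4 318.1   3.9]
```

Call:
step_arm(claw=[0.5,0.5,0.5,0.5,0.5,0.5,0.5,0.5], slide=[[-2,39.8,0],[-2,39.8,0],[-2,39.8,0],[-2,39.8,0],[-2,39.8,0],[0,39.8,0],[0,39.8,0],[0,39.8,0]], angular=[[0,0,0],[0,0,0],[0,0,0],[0,0,0],[0,0,0],[0,0,0],[0,0,0],[0,0,0]])

```text
time: 40.73
tool_pos: [0.4681, 0.0019, 0.1682]
orientation: [[0.998, 0.056, 0.001], [0.056, -0.998, 0.0], [0.001, 0.0, -1.0]]
ft_force: [1.5, -0.7, -2.6]
finger_gap: 0.0585
```

Call:
step_arm(claw=[0.5,0.5,0.5,0.5,0.5,0.5,0.5,0.5], slide=[[34,0,0],[34,0,0],[34,0,0],[34,0,0],[0,0,0],[0,0,0],[0,0,0],[0,0,0]], angular=[[0,0,0],[0,0,0],[0,0,0],[0,0,0],[0,0,0],[0,0,0],[0,0,0],[0,0,0]])

```text
time: 41.4
tool_pos: [0.6032, 0.0112, 0.1679]
orientation: [[0.998, 0.055, -0.001], [0.055, -0.998, -0.0], [-0.001, -0.0, -1.0]]
ft_force: [-0.3, -0.2, -1.9]
finger_gap: 0.0582
```

```bash
python3 -c "
from h import *
go(0,70,46)"
```

```text
t 41.4 TCP cradle mm [ -0.7  70.3 167.9] yaw err deg -89.98 tilt [-0.1 -0. ] F [-0.3 -0.2 -1.9] gap 58.2 J [ 0.   0.5  0.2  1.3 -0.   1.5]
tool delta to (0, 70, 46) [  0.8   0.3 121.9]
```

Call:
step_arm(claw=[0.5,0.5,0.5,0.5,0.5,0.5,0.5,0.5], slide=[[0,0,30],[0,0,30],[0,0,30],[0,0,20],[0,0,8],[0,0,3],[0,0,1],[0,0,0]], angular=[[0,0,0],[0,0,0],[0,0,0],[0,0,0],[0,0,0],[0,0,0],[0,0,0],[0,0,0]])

```text
time: 42.07
tool_pos: [0.6048, 0.0112, 0.0475]
orientation: [[0.998, 0.055, 0.002], [0.055, -0.998, 0.0], [0.002, 0.0, -1.0]]
ft_force: [0.3, 0.3, -3.2]
finger_gap: 0.0588
```

Call:
step_arm(claw=[1,1,1,1,1,1,1,1], slide=[[0,0,0],[0,0,0],[0,0,0],[0,0,-35],[0,0,-35],[0,0,-35],[0,0,-40],[0,0,0]], angular=[[0,0,0],[0,0,0],[0,0,0],[0,0,0],[0,0,0],[0,0,0],[0,0,0],[0,0,0]])

```text
time: 42.73
tool_pos: [0.6094, 0.0112, 0.2011]
orientation: [[0.998, 0.055, 0.017], [0.055, -0.998, 0.0], [0.017, 0.001, -1.0]]
ft_force: [0.6, 0.8, 1.2]
finger_gap: 0.0854
```

Call:
step_arm(claw=[1,1,1,1,1,1,1,1], slide=[[-35,-20,0],[-35,-20,0],[-35,-20,0],[-35,-20,0],[-35,-20,0],[-35,-20,0],[-35,-20,0],[-35,-20,0]], angular=[[0,0,0],[0,0,0],[0,0,0],[0,0,0],[0,0,0],[0,0,0],[0,0,0],[0,0,0]])

```text
time: 43.4
tool_pos: [0.3147, 0.156, 0.1913]
orientation: [[0.999, 0.054, 0.002], [0.054, -0.999, 0.001], [0.002, -0.001, -1.0]]
ft_force: [-0.1, 0.0, 0.3]
finger_gap: 0.0855
```

Call:
step_arm(claw=[1,1,1,1,1], slide=[[0,-35,0],[0,-35,0],[0,0,0],[0,0,0],[0,0,0]], angular=[[0,0,0],[0,0,0],[0,0,0],[0,0,0],[0,0,0]])

```text
time: 43.82
tool_pos: [0.3121, 0.2252, 0.1911]
orientation: [[0.998, 0.056, 0.0], [0.056, -0.998, -0.0], [0.0, 0.0, -1.0]]
ft_force: [-0.2, -0.6, -1.1]
finger_gap: 0.0854
```

```bash
python3 -c "
from h import *
st(); tins('t14'); d=snap('scene','s14'); b=cv2.resize(d['img'][150:320,180:400,::-1],(528,408))
t=load('t14')['img'][140:300,190:440,::-1]; t=cv2.resize(t,None,fx=2.1,fy=2.1,interpolation=2); cv2.imwrite('pics/f.png',cv2.resize(b,None,fx=1.4,fy=1.4)); cv2.imwrite('pics/ft.png',cv2.resize(t,None,fx=1.5,fy=1.5))"
```

```text
t 43.82 TCP cradle mm [-279.5  300.   191.1] yaw err deg -89.94 tilt [ 0. -0.] F [-0.2 -0.6 -1.1] gap 85.4 J [ 0.6  0.  -0.3  1.2 -0.   2.1]
tin cradle [ -3.7 -81.3  82. ] 39.1
tin cradle [-1.6 -7.3 82. ] 38.7
tin cradle [  -4.2 -155.5   82. ] 39.4
tin cradle [-20.5  92.5  82. ] 39.9
```

View pics/f.png

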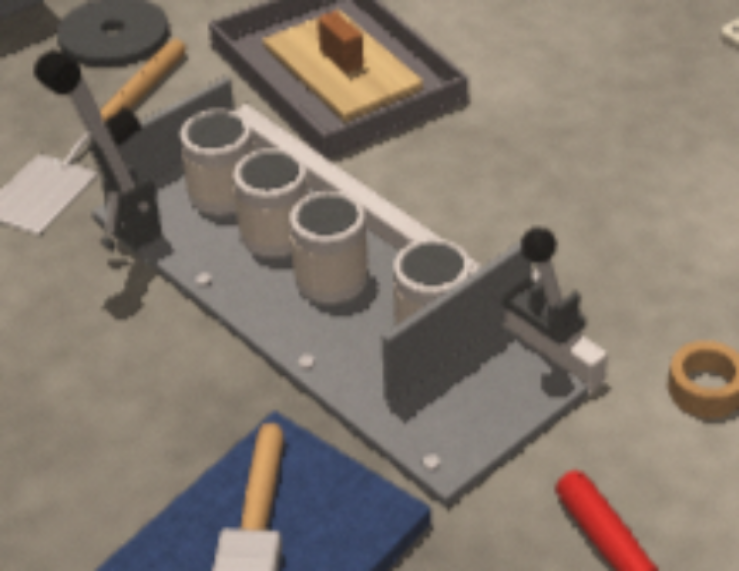

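View pics/ft.png

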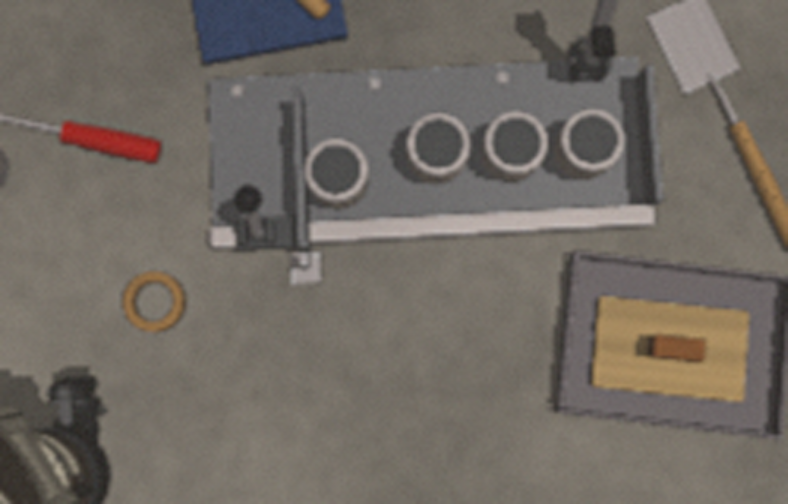

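All four tins stand upright in the bay. The last one has shifted to cradle (−20, 92), which is still inside the limits. The board is in the tray, the plate lines up with the tab (302 against 303 px), the lever is leaning back and the arm is open. Handing in.

```bash
python3 -c "
from h import *
print(ticket.sign_off())"
```

```text
the job is handed in; nothing more can be done
None
```

The job is handed in at about 44 s of the 210 s allowed; sign-off reports no verdict. The hold-down arm is open, the board is flat in the grey tray, the stop is locked at the marker tab, and all four tins stand in the bay.

**How it went:**
- **Lever:** it took several tries. The ball slipped out of the pinch twice, so I pushed the lever with shut fingers, both to unlock and to lock it. The unlocking push met its end stop at about 14 N and the locking push at about 18 N.
- **Stop:** I moved it by pinching the plate.

**Last checks:**
- **Tins:** the last pictures put them at cradle (x, y) (−4, −155), (−4, −81), (−2, −7) and (−20, 92) mm, all upright.
- **Last tin:** it was put down near (0, 70) and was then found at (−20, 92), either knocked or nudged as the fingers withdrew. It is inside the limits, with about 6 mm to spare towards the stop, so I left it.
- **Stop position:** the readings disagree slightly. The plate reads y ≈ 126–129 mm and the tab 129–130 mm, within the 8 mm tolerance.
- **Other things on the counter:** those in the last pictures looked undisturbed. The spray cans were outside the last crops; they stood upright in the earlier views.

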